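# Refit the front plate of the sweets bin

## Robot

A 6-joint arm with a two-finger parallel gripper is mounted at the origin on the work surface. World frame = base frame: x ahead of the robot, y to its left, z up, the work surface at z = 0. Lengths are in mm, angles in rad, forces in N, time in s.
With the tool pointing down it reaches from about 275 to 1000 mm from the base axis. Payload 8.4 kg.
Tool frame: the origin (TCP) lies midway between the tips of the shut fingers; the grasp point (between the pads) lies r.grasp_offset behind it (r.grasp_offset is the distance from the TCP to the grasp point, in mm); z points along the fingers, y is the direction in which the jaws open and shut (so a half turn about z gives the same grasp; the last joint's range is limited). The gripper opens to 85 mm and grips with 20 to 120 N. Pads are 22 mm wide; open, the fingers measure 114 mm over their backs; the gripper's body (76 mm by 85 mm) begins 54 mm behind the grasp point. The pads swing forward as they close: fully open they stand 13 mm farther back than shut.
Start: joints at [-1.326, 0.353, 1.633, -0, 1.155, -0.002], TCP at [152.687, -606.065, 231.281] pointing down, gripper open.
Joint ranges: [-2.63, 2.63], [-0.92, 2.1], [0.06, 2.66], [-1.3, 4.44], [0, 2.69], [-3.02, 3.02]. Speed limits (rad/s): [2.22, 2.22, 2.79, 3.14, 3.14, 3.14].

## Interface

Orientations are given as [roll, pitch, yaw] about the fixed x, y, z axes, in that order (R = Rz(yaw) Ry(pitch) Rx(roll)).
In Python, from rig import r gives the robot as it stands.
- The arm moves only by the tool jog_arm, never from a script. Its argument "series" is a list that holds one entry, the list of rows, each a list of 7 numbers: the shift along the tool's x, y, z in cm, then the turn, a rotation vector about the tool's x, y, z in degrees, then the finger opening in cm, from 0 to 8.54. A call has 1 to 5 rows; each row is the pose to reach, as a shift and turn from the pose commanded when the call began, along the tool's axes at that moment; what a row does not reach only later rows make up. A row lasts 1/8 s, in which the tool goes at most 62.5 mm and 10.7 degrees, less where a joint would pass 70% of its speed; a pose out of reach is approached as far as the arm can. A call with a gripper value outside its range is refused whole. The fingers move at their own pace and stop on an object; "newtons" is the grip in N (left out, the last holds). Time passes only in rows, so rows that repeat a pose let the fingers close. It gives the time, the measured TCP pose, the force and the opening at its end, in the units of the state.
- r.sense(): the state, without advancing time (a new reading comes with each control period).
- r.grab_frame(name): name is "scene" or "side" or "wrist"; returns the picture (400x640x3 uint8, red, green, blue); there is no depth.
- r.calibration(name): a dict with "mtx" (3x3 intrinsics, pixels), "origin" and "attitude" of the camera in the world; the wrist camera has in their place "T_tool_cam" (4x4, takes a point from camera to tool coordinates, whose origin is the TCP and whose axes are the flange's). Camera axes: x right, y down, z forward; pixel columns grow to the right and rows downward; lengths in mm; the calibration is good to about 2 mm. The wrist camera is an equidistant fisheye: a pixel r from the principal point sees the ray r / f radians off the axis. A picture is of the moment at which its call begins: read the wrist's pose just before it. calibration takes no time and is no camera call.
- r.sign_off(): hands the job in, once; it reports no verdict.
The state is a dict: "clock": time; "qpos": joint angles; "qvel": joint speeds; "joint_efforts": joint torques, N m; "eef_pos": TCP position; "tcp_rot": TCP orientation; "contact_force": force on the tool from outside, world axes, zero at the start; "wrist_torque": the same for the moment, N m; "opening": opening from 0.0 (shut) to 1.0 (fully open).
Only numpy, scipy, OpenCV 4.12 (cv2) and the standard library are available. Lean on these libraries where they do the work, as an engineer would, in place of code of your own. Each camera call takes 0.05 s, during which the arm holds its last target.

## Task

The yellow front plate of the bin of yellow sweets has been washed and stands in the drying rack. Take it out, slide its two steel ears down into the spring-clipped slots of the two posts at the bin's open front, and press it gently all the way home, so that it sits level on the sill and both clips have snapped in over its ears; then let go. Do not force it, the bin cracks easily, and leave the other plates and the jar where they stand.

Things in the scene. Friction and masses are not known exactly. Their poses are not given: they have to be found in the camera images.
- plate_mid (a point): Centre of the yellow front plate (loose, about 110 g): an upright painted board 140 mm wide (its y axis), 80 mm high (z), 10 mm thick (x), with a blank pale paper strip, the same from both sides. It starts upright in one of the rack's three grooves, its underside 8 mm above the counter.
- ear_left (a point): Centre of the steel ear at the yellow plate's +y end; the other end has the same. Each ear sticks out 14 mm (168 mm over both ears), is 6 mm thick, in the middle of the plate's thickness, and 36 mm high: from 8 mm to 44 mm above the plate's underside.
- rack: Wooden drying rack fixed to the counter, 190 mm (x) by 124 mm (y). Its origin is the centre of its underside. Three grooves 24 mm deep and 11.6 mm wide run along y, at x = -60, 0 and +60 mm; their floors are 8 mm and their rib tops 32 mm above the counter. A plate stands in each, in any order.
- bin: The open bin to be closed, fixed: a clear tub of yellow sweets, 190 mm wide. Origin on the counter below the middle of the front opening; x points out of the front, away from the sweets, y along the opening, z up. Tub walls reach from x = -170 to -14 mm, up to z = 94 mm, back wall 110 mm, sweets 50 mm. It cracks when the plate bears on it with 30 N in all (clips included: push with 15 N at most) or the robot with 10 N.
- sill (a point): Nominal middle of the hard aluminium sill's top, z = 24 mm; the plate rests on it when home. Sill, posts and clips are one rigid frame held by screws in slotted holes: all of it sits up to 6 mm to either side (y) and up to 5 mm high or low of the nominal points given here; find it by feel. The posts' inner edges are 72 mm and the slots' end walls 86 mm from its middle: 2 mm of play on each side, no lead-in.
- slot_left (a point): Nominal mouth of the slot in the post at the bin's +y end, 79 mm from the middle, at the post's top 66 mm above the sill, 2 mm behind the origin plane. The slot is open at the top and towards the opening. Its front cheek has its face at x = +4 mm in the bin's frame and a lip, up to 68 mm above the sill, that flares open by about 3 mm; the back cheek is at x = -10 mm.
- slot_right (a point): Same at the -y end. Descending, the ears first meet the clips when the plate is some 46 to 38 mm above home; spreading both takes up to about 12 N in all, the drag after that is about 2 to 8 N until the clips snap in above the ears at about 2 to 3 mm above home, and it rises steeply, by some 5 N per mm, at the sill.
- clip_left (a joint): Brass leaf spring clip in the left (+y) slot, pressed back by the ear: 0 m relaxed, grows to about 0.0022 while the ear slides past its nose, about 2.5 N. The nose lies 47 mm above the sill, 4 mm from the front cheek; the clip slopes back above it, and undercut at 45 degrees below it, so that it springs out again over the top of the ear when the plate is home.
- clip_right (a joint): The same clip in the right (-y) slot.
- seat (a point): Nominal place of the yellow plate's centre when it is fully home: 1 mm in front of the bin's origin plane, 40 mm above the nominal sill, axes as the bin's. The true place is off by the frame's offset (see sill), across and in height. The plate may face either way.
- brown_plate_mid (a point): Centre of the brown plate, of the same make, loose, standing in another groove of the rack; to be left there.
- pink_plate_mid (a point): Centre of the pink plate, of the same make, loose, standing in another groove of the rack; to be left there.
- jar: Loose amber jar, 76 mm wide and 110 mm high, origin at the centre of its underside, standing on the counter; to be left alone.
Mind the look-alikes: they are no part of the job. There is more than one size of the part that bears plate_mid; the job needs the smaller.

How it is judged (in metres and radians):
On the way, in this order (a step that is already met when the one before it is completed fails the run):
1. the yellow plate is lifted clear of the rack (distance of plate_mid from where it was at the start of the episode above 0.06 m and height (world z) of plate_mid above 0.09 m), for 0.1 s.
2. both ears are in their slots and slide past the pressed-back clips, the plate not yet home (value of joint each of clip_left, clip_right above 0.0015 m and z of plate_mid in the frame of seat below 0.045 m and horizontal distance between plate_mid and seat below 0.012 m and angle between the y axis of plate_mid and the y axis of seat, either way round below 0.08 rad), for 0.1 s.
At the end, for the whole second after the job is handed in: The yellow plate is at rest in the posts, both clips snapped over its ears (each within 1.2 mm of relaxed), within 7.5 mm in height and 10 mm across of the nominal seat, level to 0.03 rad, in line with it to 0.04 rad; the other two plates stand upright in the rack (value of joint each of clip_left, clip_right below 0.0012 m and z of plate_mid in the frame of seat between -0.0075 and 0.0075 m and horizontal distance between plate_mid and seat below 0.01 m and angle between the y axis of plate_mid and the y axis of seat, either way round below 0.04 rad and angle between plate_mid's own z axis and vertical below 0.03 rad and linear speed of plate below 0.01 m/s and angle between each of brown_plate_mid, pink_plate_mid's own z axis and vertical below 0.2 rad); the robot touches nothing.
It fails at once if the plate bears on the bin with more than 30 N, all contacts added up (contact force between plate and bin above 30 N).
It fails at once if the robot itself pushes on the bin with more than 10 N (contact force between any of the fingers, the arm and bin above 10 N).
It fails at once if another plate is moved by more than 25 mm (distance of any of brown_plate_mid, pink_plate_mid from where it was at the start of the episode above 0.025 m).
It fails at once if the jar is moved by more than 20 mm (distance of jar from where it was at the start of the episode above 0.02 m).
It also fails if it takes over 72 s, if anything falls off the work surface, if the arm or the gripper's body presses on something with over 40 N, if the wrist force passes 120 N, or if a joint passes its speed limit or range.

## Working session

There is one attempt and no reset: what is moved stays moved. The work goes in short steps, Python scripts to look and compute and a tool call to move; the robot and the scene stay as the last step left them, time stands still between calls to the robot, and variables do not carry over. Pictures are saved under pics/ and viewed, and the job is handed in when it is done.

Besides the shell and the picture viewer there is one more tool, called after "Request:" in YAML: its name, and indented under it one key for each argument. jog_arm: Moves the arm, as the interface text tells. Its arguments: {"type":"object","properties":{"series":{"type":"array","items":{"type":"array","items":{"type":"array","items":{"type":"number"}}}},"newtons":{"type":"number"}},"required":["series"]}

```bash
ls; mkdir -p pics
python3 - <<'E'
from rig import r
import cv2
print(r.sense()); print(r.grasp_offset)
for n in ["scene","side","wrist"]:
    print(n,r.calibration(n))
    f=r.grab_frame(n); cv2.imwrite(f"pics/{n}0.png",f[:,:,::-1])
E
```

```text
pics
{'clock': 0.0, 'qpos': array([-1.32640529e+00,  3.53660074e-01,  1.63410398e+00, -3.01097031e-05,
        1.15519830e+00, -2.41739653e-03]), 'qvel': array([-6.01371144e-04,  7.87055688e-04,  9.21321015e-04,  2.85234725e-04,
       -1.99418520e-03,  4.70867017e-08]), 'joint_efforts': array([-2.75895827e-04, -6.05259776e+01, -3.42065549e+01,  2.05652566e-05,
        9.35460470e-03, -2.55649871e-05]), 'eef_pos': array([ 152.56335752, -605.62086625,  230.56713378]), 'tcp_rot': array([-3.14022290e+00,  2.42187704e-05,  2.46820622e-01]), 'contact_force': array([ 0.31781271,  0.25217139, -0.84581065]), 'wrist_torque': array([ 0.00016755, -0.05261624,  0.02532222]), 'opening': 1.0020670433090082}
18.700000000000003
scene {'mtx': array([[416.73007286,   0.        , 322.12877474],
       [  0.        , 416.73007286, 192.81474562],
       [  0.        ,   0.        ,   1.        ]]), 'origin': array([1258.68169746, -196.80010562,  750.33391301]), 'attitude': array([-2.27366373, -0.01061005,  1.27178629])}
side {'mtx': array([[487.05722862,   0.        , 326.49403494],
       [  0.        , 487.05722862, 204.2015762 ],
       [  0.        ,   0.        ,   1.        ]]), 'origin': array([ 291.98677899, -778.89536635,  680.16330186]), 'attitude': array([-2.19808007,  0.00298382, -0.25362175])}
wrist {'mtx': array([[309.70691629,   0.        , 321.93764368],
       [  0.        , 309.70691629, 197.02813829],
       [  0.        ,   0.        ,   1.        ]]), 'T_tool_cam': array([[ 2.80636692e-05, -9.48249351e-01, -3.17526642e-01,
         7.96335638e+01],
       [ 9.99999665e-01, -2.33145600e-04,  7.84639117e-04,
        -8.29883884e-01],
       [-8.18063472e-04, -3.17526558e-01,  9.48249026e-01,
        -1.42984393e+02],
       [ 0.00000000e+00,  0.00000000e+00,  0.00000000e+00,
         1.00000000e+00]])}
```

View pics/scene0.png

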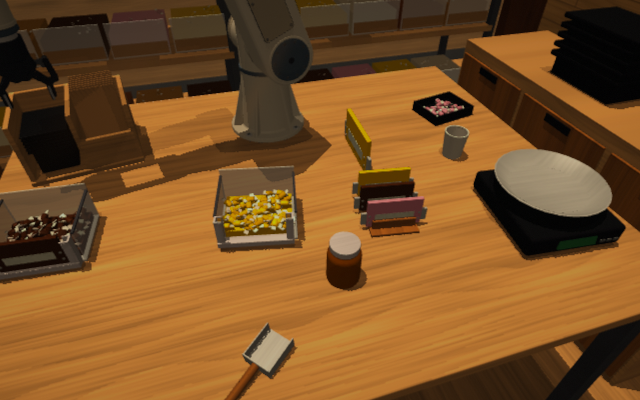

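View pics/side0.png

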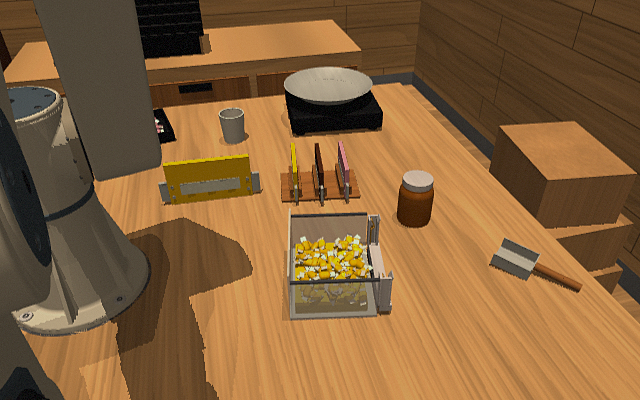

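View pics/wrist0.png

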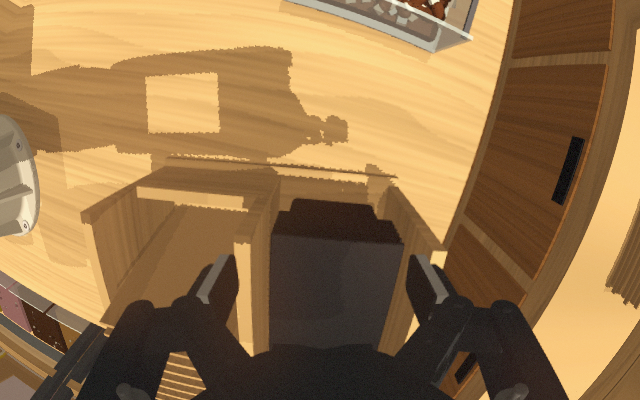

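Candidates for the yellow plate: the one in the rack, at scene (385,178) / side (294,172), and a larger free-standing yellow board at scene (358,138) / side (208,178). The rack one fits the description. I'll check it in close crops.

Run:
```python
import cv2
a=cv2.imread('pics/scene0.png'); b=cv2.imread('pics/side0.png')
cv2.imwrite('pics/c1.png',cv2.resize(a[150:250,330:450],None,fx=6,fy=6,interpolation=cv2.INTER_CUBIC))
cv2.imwrite('pics/c2.png',cv2.resize(b[130:220,270:370],None,fx=6,fy=6,interpolation=cv2.INTER_CUBIC))
cv2.imwrite('pics/c3.png',cv2.resize(a[160:255,205:305],None,fx=6,fy=6,interpolation=cv2.INTER_CUBIC))
cv2.imwrite('pics/c4.png',cv2.resize(b[205:325,280:400],None,fx=5,fy=5,interpolation=cv2.INTER_CUBIC))
```

```text
(no output)
```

View pics/c1.png

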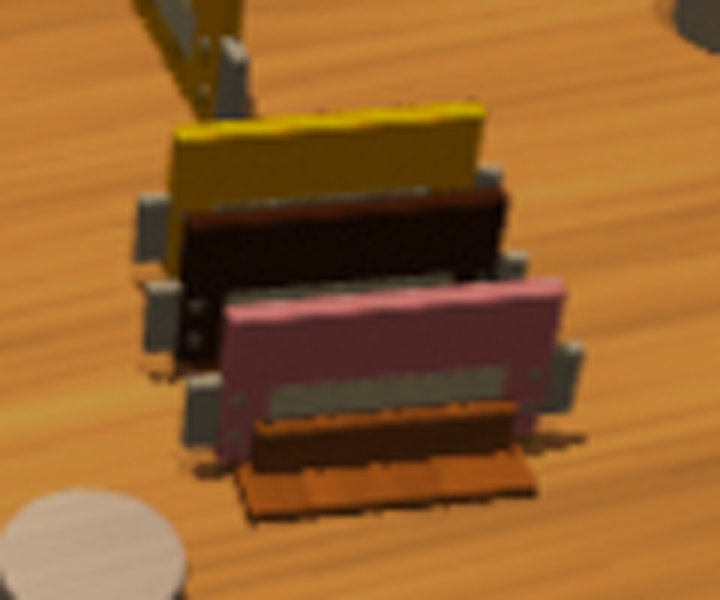

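View pics/c2.png

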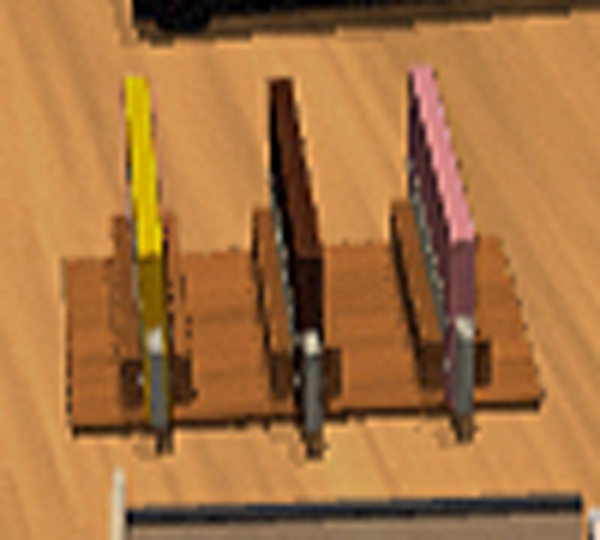

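View pics/c3.png

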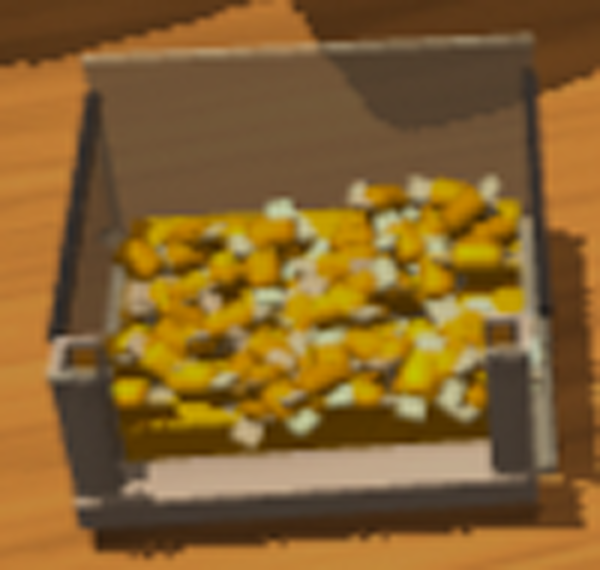

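View pics/c4.png

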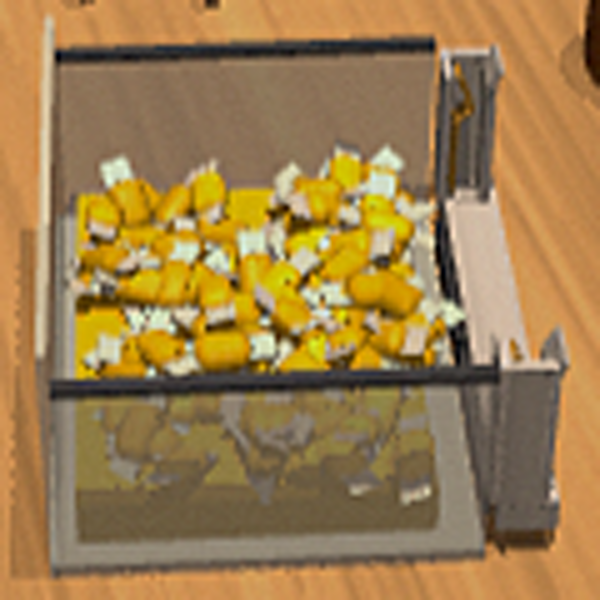

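The crops confirm it: the yellow plate stands in the rack's rearmost (robot-side) groove, scene (385,178) / side (294,172), and its size matches the brown and pink ones. The bin opens towards +x. Next is a coarse triangulation.

```bash
cat > h.py <<'E'
import numpy as np, cv2
from scipy.spatial.transform import Rotation as R
from scipy.optimize import least_squares
from rig import r
def cam(n):
    c=r.calibration(n); return c['mtx'],np.array(c['origin']),R.from_euler('xyz',c['attitude']).as_matrix()
def proj(n,P):
    K,o,A=cam(n); q=(np.atleast_2d(P)-o)@A; q=q@K.T; return q[:,:2]/q[:,2:]
def tcp(s=None):
    s=s or r.sense(); return np.array(s['eef_pos']),R.from_euler('xyz',s['tcp_rot']).as_matrix()
def wproj(P,pose):
    c=r.calibration('wrist');T=np.array(c['T_tool_cam']);p,A=pose
    q=(np.atleast_2d(P)-p)@A; q=(q-T[:3,3])@T[:3,:3]
    K=c['mtx']; th=np.arctan2(np.hypot(q[:,0],q[:,1]),q[:,2]); ph=np.arctan2(q[:,1],q[:,0])
    return np.c_[K[0,2]+K[0,0]*th*np.cos(ph),K[1,2]+K[1,1]*th*np.sin(ph)]
def place(L,p): # p x,y,z,yaw
    return R.from_euler('z',p[3]).apply(np.atleast_2d(L))+p[:3]
def fit(obs,p0,pose=None,fix=None):
    """obs list of (cam,local,uv)"""
    def f(p):
        return np.concatenate([((wproj(place(l,p),po[0]) if n=='wrist' else proj(n,place(l,p)))[0]-uv) for n,l,uv,*po in obs])
    s=least_squares(f,p0,x_scale=[10,10,10,.1],loss='soft_l1'); return s.x,f(s.x).reshape(-1,2)
E
python3 - <<'E'
from h import *
np.set_printoptions(suppress=True,precision=2)
s=lambda u,v:np.array([330+u/6,150+v/6]); d=lambda u,v:np.array([270+u/6,130+v/6])
# plate: local centre
o=[('scene',(5,-70,40),s(175,138)),('scene',(5,70,40),s(484,119)),('scene',(-5,-70,40),s(178,126)),('scene',(-5,70,40),s(482,103)),
('side',(-5,-70,40),d(135,253)),('side',(5,-70,40),d(163,253)),('side',(-5,70,40),d(124,77)),('side',(5,70,40),d(149,77)),('side',(0,-84,4),d(155,333)),('scene',(3,-84,4),s(136,198))]
p,e=fit(o,[500,0,50,0]); print('plate',p); print(e.T)
s3=lambda u,v:np.array([205+u/6,160+v/6]); d4=lambda u,v:np.array([280+u/5,205+v/5])
o=[('scene',(-170,-95,110),s3(85,58)),('scene',(-170,95,110),s3(533,38)),('side',(-170,-95,110),d4(38,357)),('side',(-170,95,110),d4(50,22)),('side',(-14,-95,94),d4(497,375)),('side',(-14,95,94),d4(436,42)),('scene',(-14,-95,94),s3(57,335)),('side',(-170,-95,0),d4(52,575))]
p,e=fit(o,[500,-200,0,0]); print('bin',p); print(e.T)
# triangulated jar-ish rough
E
```

```text
plate [469.23 227.48  44.84  -0.17]
[[ 0.05  0.33 -1.2  -0.43 -0.03 -0.34  0.12 -0.09 -0.34  0.35]
 [ 0.45 -0.19  0.15  0.23 -0.45 -0.66 -0.53 -0.71  2.52  1.05]]
bin [ 560.58 -134.44   -5.14   -0.21]
[[-0.09 -0.08 -0.43 -0.66  0.03 -0.06 -1.2  -0.16]
 [ 0.85  0.89 -0.35 -0.78 -0.11 -0.54  1.46  0.11]]
```

```bash
cat >> h.py <<'E'
def plan(target,yaw,rp=(np.pi,0)):
    p,A=tcp(); B=R.from_euler('xyz',[rp[0],rp[1],yaw]).as_matrix()
    d=A.T@(np.array(target)-p)/10; w=np.degrees(R.from_matrix(A.T@B).as_rotvec())
    print('at',p.round(1),'shift cm',d.round(2),'rot deg',w.round(2)); return d,w
def shot(n,name,crop=None,fx=1):
    s=r.sense(); f=r.grab_frame(n)[:,:,::-1].copy(); cv2.imwrite('pics/'+name+'.png',f); print(name,s['clock'],s['eef_pos'].round(1),s['tcp_rot'].round(4),s['contact_force'].round(2))
    np.save('pics/'+name+'.npy',np.r_[s['eef_pos'],s['tcp_rot']]); return f
def pose(name):
    v=np.load('pics/'+name+'.npy'); return v[:3],R.from_euler('xyz',v[3:]).as_matrix()
E
python3 -c "
from h import *
plan((545,-190,270),1.36)"
```

```text
at [ 152.6 -605.7  230.7] shift cm [ 48.2  -30.73  -3.89] rot deg [-5.000e-02 -3.000e-02 -6.378e+01]
```

Request:
jog_arm:
  series:
    - [[4.8, -3.1, -0.8, 0, 0, -6.5, 8.5], [9.6, -6.2, -1.6, 0, 0, -13, 8.5], [14.4, -9.2, -2.4, 0, 0, -19.5, 8.5], [19.2, -12.3, -3.2, 0, 0, -26, 8.5], [24, -15.4, -4, 0, 0, -32, 8.5]]

```text
clock: 0.78
eef_pos: [348.7, -396.6, 271.5]
tcp_rot: [3.142, -0.0, 0.809]
contact_force: [0.1, -0.3, -0.1]
opening: 0.998
```

```bash
python3 -c "
from h import *
plan((545,-190,270),1.36)"
```

```text
at [ 348.7 -396.6  271.5] shift cm [28.49 -0.07  0.15] rot deg [  0.    -0.   -31.59]
```

Request:
jog_arm:
  series:
    - [[5.7, 0, 0, 0, 0, -6.3, 5], [11.4, 0, 0, 0, 0, -12.6, 5], [17.1, 0, 0, 0, 0, -19, 5], [22.8, 0, 0, 0, 0, -25.3, 5], [28.5, 0, 0, 0, 0, -31.6, 5]]

```text
clock: 1.4
eef_pos: [546.3, -191.0, 271.2]
tcp_rot: [-3.142, 0.0, 1.361]
contact_force: [-0.2, -0.6, 0.1]
opening: 0.583
```

```bash
python3 -c "
from h import *
shot('wrist','b1')
plan((560,-120,270),1.36)"
```

```text
b1 1.4 [ 546.3 -191.   271.2] [-3.1415e+00  1.0000e-04  1.3606e+00] [-0.23 -0.56  0.13]
at [ 550.5 -186.6  271.2] shift cm [ 6.71 -0.41  0.14] rot deg [ 0.14 -0.19  0.43]
```

View pics/b1.png

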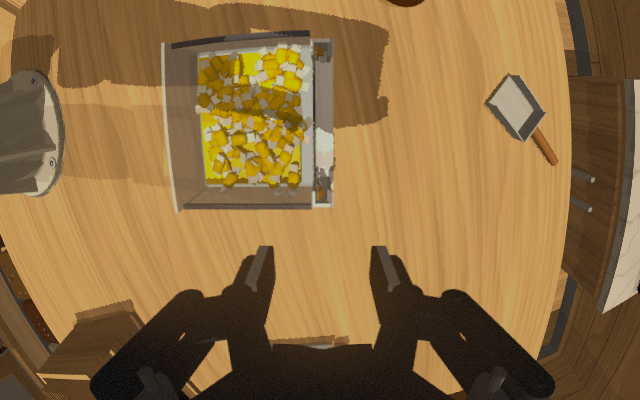

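The bin appears at (165–333, 30–212), its post tops at (322,47) and (321,195). The arm was still settling, so I'll take closer, settled views.

Request:
jog_arm:
  series:
    - [[0.6, 0.6, 4, 0, 0, 0, 5], [0.6, 0.6, 8, 0, 0, 0, 5], [0.6, 0.6, 8, 0, 0, 0, 5], [0.6, 0.6, 8, 0, 0, 0, 5]]

```text
clock: 1.95
eef_pos: [553.0, -188.4, 192.6]
tcp_rot: [3.14, 0.0, 1.357]
contact_force: [0.3, 0.4, -0.2]
opening: 0.58
```

```bash
python3 -c "
from h import *
f=shot('wrist','b2')
tcp()and print(r.sense()['eef_pos'])
cv2.imwrite('pics/b2c.png',cv2.resize(f[0:250,130:400],None,fx=2.9,fy=2.4,interpolation=cv2.INTER_CUBIC))
"
```

```text
b2 1.95 [ 553.  -188.4  192.6] [3.1404e+00 1.0000e-04 1.3565e+00] [ 0.3   0.37 -0.22]
[ 553.32010868 -188.56873413  193.05864936]
```

View pics/b2.png

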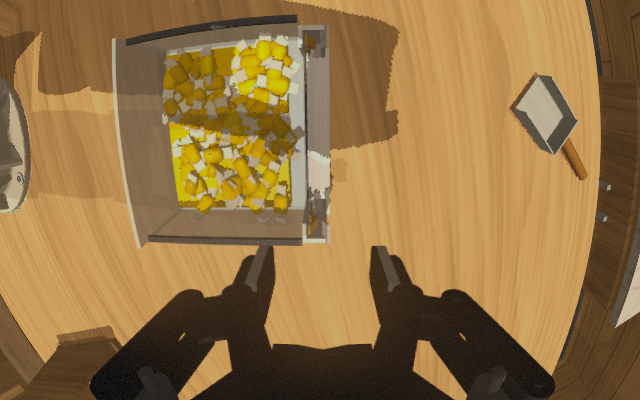

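```bash
python3 -c "
from h import *
f=cv2.imread('pics/b2.png')
a=cv2.resize(f[15:75,285:345],None,fx=9,fy=9,interpolation=cv2.INTER_CUBIC)
b=cv2.resize(f[190:250,285:345],None,fx=9,fy=9,interpolation=cv2.INTER_CUBIC)
a=cv2.convertScaleAbs(a,alpha=1.6);b=cv2.convertScaleAbs(b,alpha=1.6)
cv2.imwrite('pics/b2p.png',a);cv2.imwrite('pics/b2q.png',b)
"
```

```text
(no output)
```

View pics/b2p.png

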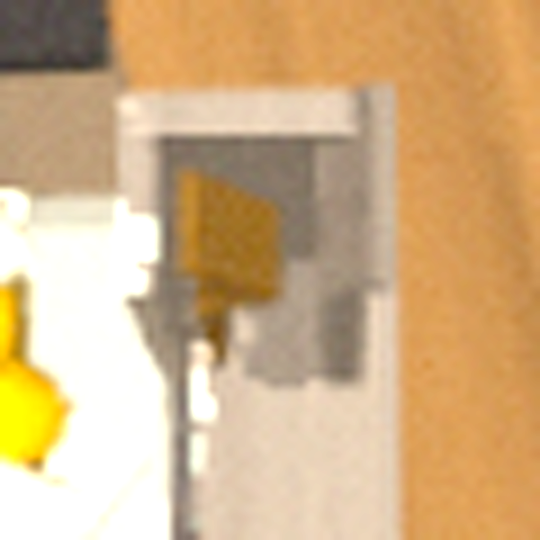

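View pics/b2q.png

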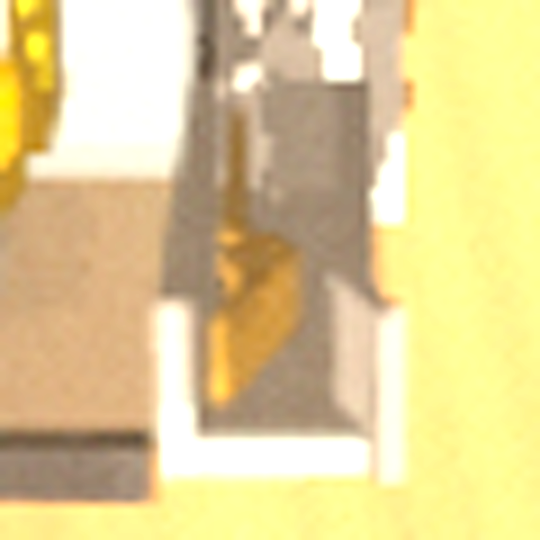

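Request:
jog_arm:
  series:
    - [[0, 4.5, 0, 0, 0, 0, 5], [0, 9, 0, 0, 0, 0, 5], [0, 9, 0, 0, 0, 0, 5], [0, 9, 0, 0, 0, 0, 5], [0, 9, 0, 0, 0, 0, 5]]

```text
clock: 2.62
eef_pos: [639.5, -207.1, 192.0]
tcp_rot: [3.141, 0.0, 1.357]
contact_force: [0.3, -0.1, -0.2]
opening: 0.583
```

```bash
python3 -c "
from h import *
f=shot('wrist','b3')
print(r.sense()['eef_pos'])
p=wproj(place([[-10,86,66],[-10,-86,66],[-10,72,66]],[561,-134,24,-.21]),pose('b3'));print(p)
cs=[]
for q in p[:2]:
    u,v=(q-30).astype(int);u=max(u,0);v=max(v,0);print(u,v)
    a=cv2.resize(f[v:v+60,u:u+60],None,fx=9,fy=9,interpolation=cv2.INTER_CUBIC);cs.append(cv2.convertScaleAbs(a,alpha=1.5))
cv2.imwrite('pics/b3p.png',cs[0]);cv2.imwrite('pics/b3q.png',cs[1])
"
```

```text
b3 2.625 [ 639.5 -207.1  192. ] [3.1415 0.     1.3566] [ 0.32 -0.11 -0.2 ]
[ 639.56768262 -207.08305059  191.92334431]
[[198.22747599  32.07614323]
 [211.98086951 229.03293983]
 [198.17173142  48.25837329]]
168 2
181 199
```

View pics/b3p.png

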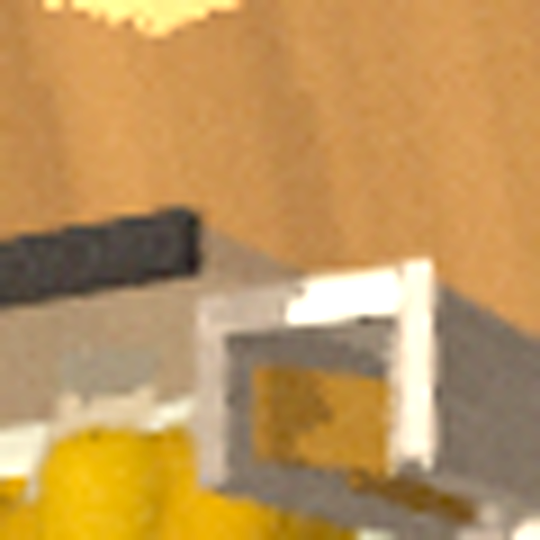

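View pics/b3q.png

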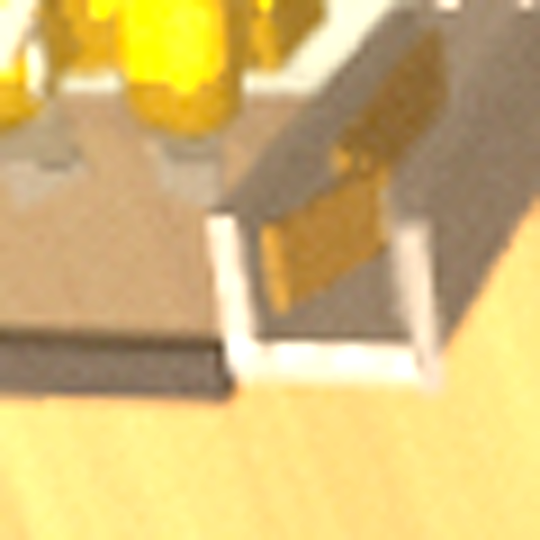

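```bash
cat > frame.py <<'E'
from h import *
np.set_printoptions(suppress=True,precision=2)
def g(u0,v0,k=9): return lambda u,v:np.array([u0+(u+.5)/k-.5,v0+(v+.5)/k-.5])
P2,Q2,P3,Q3=g(285,15),g(285,190),g(168,2),g(181,199)
w2,w3=pose('b2'),pose('b3')
o=[('wrist',(-10,86,66),P2(160,135),w2),('wrist',(-10,-86,66),Q2(200,433),w2),('wrist',(7,86,68),P2(360,135),w2),('wrist',(7,-86,68),Q2(375,433),w2),
('wrist',(-10,72,66),P2(160,295),w2),('wrist',(-10,-72,66),Q2(198,300),w2),
('wrist',(-10,86,66),P3(226,333),w3),('wrist',(-10,-86,66),Q3(257,343),w3),('wrist',(7,86,68),P3(396,318),w3),('wrist',(7,-86,68),Q3(405,345),w3),
('wrist',(-10,72,66),P3(225,490),w3),('wrist',(-10,-72,66),Q3(235,215),w3)]
p,e=fit(o,[560,-134,24,-.21])
if __name__=='__main__':
    print(p);print(e.T)
    p2,e2=fit(o[:6],p);print(p2); p2,e2=fit(o[6:],p);print(p2)
    s=pose('b2');print(s[0])
E
python3 frame.py; python3 -c "
from h import *
plan((450,170,200),1.40)"
```

```text
[ 557.07 -139.26   27.22   -0.2 ]
[[-0.42 -0.48 -0.35 -0.35 -0.26 -0.74  0.44  0.38  0.09  0.8   0.67  0.59]
 [ 0.38  0.11 -0.57  0.97 -0.16  0.15  0.36 -0.2  -1.17  0.9  -0.65 -0.14]]
[ 557.41 -139.29   26.47   -0.2 ]
[ 556.26 -139.35   26.41   -0.21]
[ 552.99 -188.38  192.57]
at [ 639.6 -207.1  191.9] shift cm [ 32.82 -26.54  -0.81] rot deg [ 0.01  0.   -2.49]
```

Request:
jog_arm:
  series:
    - [[5, -4, 0, 0, 0, -0.5, 4], [10, -8, 0, 0, 0, -1, 4], [15, -12, 0, 0, 0, -1.5, 4], [20, -16, 0, 0, 0, -2, 4], [25, -20, 0, 0, 0, -2.5, 4]]

```text
clock: 3.3
eef_pos: [499.9, 74.2, 191.8]
tcp_rot: [3.141, -0.0, 1.4]
contact_force: [0.4, 1.0, -0.4]
opening: 0.471
```

Request:
jog_arm:
  series:
    - [[4.1, -3.2, 0, 0, 0, 0, 4], [8.2, -6.6, 0, 0, 0, 0, 4], [8.2, -6.6, 0, 0, 0, 0, 4], [8.2, -6.6, 0, 0, 0, 0, 4], [8.2, -6.6, 0, 0, 0, 0, 4]]

```text
clock: 3.92
eef_pos: [450.8, 163.8, 191.4]
tcp_rot: [3.141, -0.0, 1.399]
contact_force: [0.3, 0.9, 0.6]
opening: 0.469
```

```bash
python3 -c "
from h import *
f=shot('wrist','r1')
print(r.sense()['eef_pos'])
p=wproj(place([[-5,70,40],[5,70,40],[-5,-70,40],[5,-70,40]],[469,228,48,-.17]),pose('r1'));print(p)
"
```

```text
r1 3.925 [450.8 163.8 191.4] [ 3.1412 -0.      1.3991] [0.34 0.87 0.57]
[450.76819322 163.7845232  191.36799791]
[[327.07759285  29.07965927]
 [339.951052    29.22841935]
 [326.94278204 199.91018561]
 [338.80058996 199.88310988]]
```

View pics/r1.png

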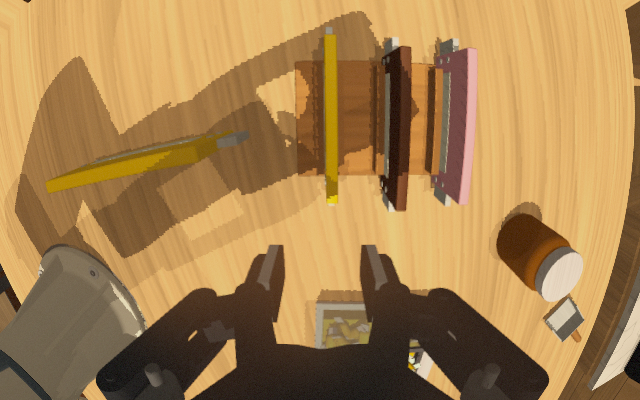

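Request:
jog_arm:
  series:
    - [[-1, 4, 0, 0, 0, 0, 4], [-2, 8, 0, 0, 0, 0, 4], [-2, 8, 0, 0, 0, 0, 4], [-2, 8, 0, 0, 0, 0, 4], [-2, 8, 0, 0, 0, 0, 4]]

```text
clock: 4.6
eef_pos: [524.8, 131.4, 191.1]
tcp_rot: [-3.141, 0.0, 1.4]
contact_force: [0.8, 0.0, 0.8]
opening: 0.468
```

```bash
python3 -c "
from h import *
f=shot('wrist','r2')
L=[[-5,70,40],[5,70,40],[-5,-70,40],[5,-70,40]]
for n in ['r1','r2']:
    p=wproj(place(L,[469,228,48,-.17]),pose(n));print(p)
    f=cv2.imread('pics/'+n+'.png')
    out=[]
    for q in (p[0],p[2]):
        u,v=(q-22).astype(int);v=max(v,0);u=max(u,0);print(n,u,v)
        out.append(cv2.resize(f[v:v+45,u:u+45],None,fx=8,fy=8,interpolation=cv2.INTER_CUBIC))
    cv2.imwrite('pics/'+n+'c.png',np.hstack(out))
"
```

```text
r2 4.6 [524.8 131.4 191.1] [-3.1408e+00  2.0000e-04  1.4003e+00] [0.8  0.04 0.82]
[[327.0786025   29.08394175]
 [339.95216289  29.23270813]
 [326.94373138 199.91525966]
 [338.80154545 199.88817803]]
r1 305 7
r1 304 177
[[229.20263893  11.4570664 ]
 [241.1405452   10.16400488]
 [234.15997419 178.28319486]
 [245.48764587 178.15144078]]
r2 207 0
r2 212 156
```

View pics/r1c.png

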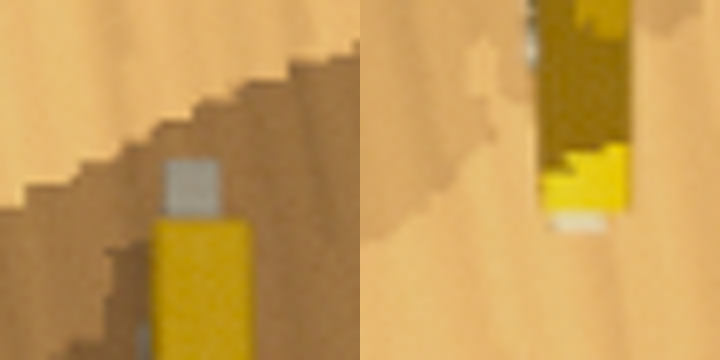

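View pics/r2c.png

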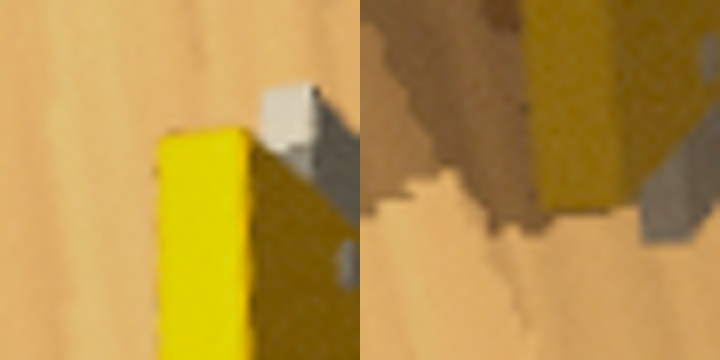

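```bash
cat > plate.py <<'E'
from h import *
from frame import g
A,B,C,D=g(305,7,8),g(304,177,8),g(207,0,8),g(212,156,8)
w1,w2=pose('r1'),pose('r2')
o=[('wrist',l,uv,w) for l,uv,w in [((-5,70,40),A(152,220),w1),((5,70,40),A(252,218),w1),((-5,-70,40),B(180,213),w1),((5,-70,40),B(272,213),w1),
((-5,70,40),C(160,137),w2),((5,70,40),C(248,129),w2),((-5,-70,40),D(180,213),w2),((5,-70,40),D(265,213),w2)]]
p,e=fit(o,[469,228,48,-.17]); print(p);print(e.T)
E
python3 plate.py; python3 -c "
from h import *
plan((469,228,130),1.40)"
```

```text
[466.45 224.61  46.35  -0.16]
[[-0.25  0.05 -0.29 -0.06 -0.3   0.51 -0.1   0.47]
 [ 0.05  0.22  0.35  0.17 -0.   -0.46 -0.06 -0.33]]
at [524.9 131.6 191.2] shift cm [ 8.56 -7.14  6.12] rot deg [-0.03  0.01  0.04]
```

```bash
python3 -c "
from h import *
plan((466.5,224.6,120),1.411)"
```

```text
at [524.9 131.6 191.2] shift cm [ 8.18 -7.33  7.13] rot deg [-0.03  0.01 -0.59]
```

Request:
jog_arm:
  series:
    - [[4.1, -3.7, 2, 0, 0, -0.3, 4], [8.2, -7.3, 5, 0, 0, -0.6, 4], [8.2, -7.3, 7, 0, 0, -0.6, 4], [8.2, -7.3, 7, 0, 0, -0.6, 4], [8.2, -7.3, 7, 0, 0, -0.6, 4]]

```text
clock: 5.28
eef_pos: [468.2, 224.8, 122.1]
tcp_rot: [3.141, -0.001, 1.411]
contact_force: [-0.1, 0.3, 1.0]
opening: 0.471
```

```bash
python3 -c "
from h import *
plan((466.5,224.6,48),1.411)
f=shot('wrist','r3'); shot('side','rs3')
"
```

```text
at [468.2 224.8 122.1] shift cm [-0.05 -0.17  7.41] rot deg [ 0.05 -0.03 -0.01]
r3 5.275 [468.2 224.8 122.1] [ 3.1407e+00 -5.0000e-04  1.4107e+00] [-0.09  0.3   0.97]
rs3 5.325 [468.4 224.7 122.3] [ 3.1403e+00 -9.0000e-04  1.4104e+00] [ 0.82 -1.24  1.19]
```

View pics/r3.png

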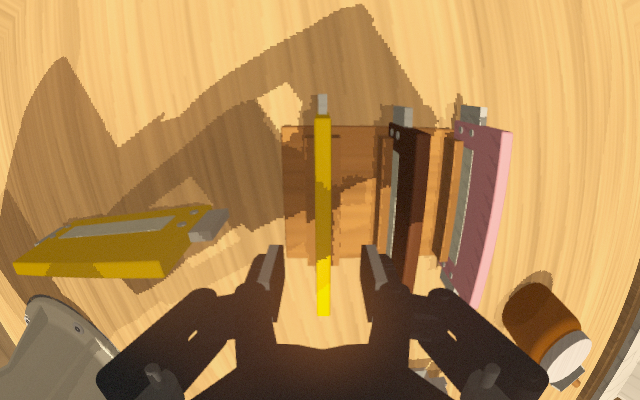

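Request:
jog_arm:
  series:
    - [[0, -0.15, 3, 0, 0, 0, 4], [0, -0.15, 6, 0, 0, 0, 4], [0, -0.15, 7.4, 0, 0, 0, 4], [0, -0.15, 7.4, 0, 0, 0, 4], [0, -0.15, 7.4, 0, 0, 0, 4]]
  newtons: 50

```text
clock: 6.0
eef_pos: [467.0, 225.2, 48.3]
tcp_rot: [3.14, -0.001, 1.411]
contact_force: [-0.1, -0.0, 0.6]
opening: 0.468
```

Request:
jog_arm:
  series:
    - [[0, 0, 0, 0, 0, 0, 2], [0, 0, 0, 0, 0, 0, 0.5], [0, 0, 0, 0, 0, 0, 0.5], [0, 0, 0, 0, 0, 0, 0.5], [0, 0, 0, 0, 0, 0, 0.5]]
  newtons: 50

```text
clock: 6.62
eef_pos: [467.4, 225.3, 48.0]
tcp_rot: [3.139, -0.001, 1.411]
contact_force: [4.5, -1.5, 5.4]
opening: 0.108
```

```bash
python3 -c "
from h import *
print(r.sense())
f=shot('wrist','g1')
"
```

```text
{'clock': 6.625, 'qpos': array([ 4.46507234e-01,  4.45252247e-01,  1.99712609e+00, -5.14688774e-04,
        6.96713734e-01,  6.06430848e-01]), 'qvel': array([-0.00080491,  0.00024304, -0.00127164, -0.00012057,  0.00103128,
       -0.00029622]), 'joint_efforts': array([  1.42625369, -50.69671154, -17.993837  ,   0.81864238,
         0.99800114,   0.15065869]), 'eef_pos': array([467.42523184, 225.31950108,  48.04937132]), 'tcp_rot': array([ 3.13934921e+00, -1.15294517e-03,  1.41126834e+00]), 'contact_force': array([ 4.53686415, -1.478053  ,  5.41989778]), 'wrist_torque': array([-0.26928439, -0.73026499,  0.16491599]), 'opening': 0.10764072243793181}
g1 6.625 [467.4 225.3  48. ] [ 3.1393e+00 -1.2000e-03  1.4113e+00] [ 4.54 -1.48  5.42]
```

View pics/g1.png

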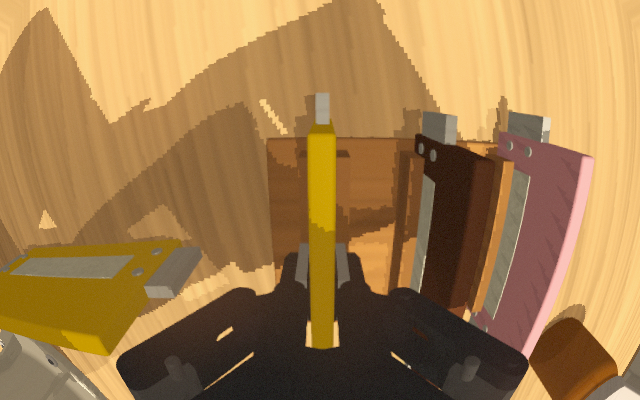

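Request:
jog_arm:
  series:
    - [[0, 0, -1, 0, 0, 0, 0.5], [0, 0, -3, 0, 0, 0, 0.5], [0, 0, -7, 0, 0, 0, 0.5], [0, 0, -12, 0, 0, 0, 0.5], [0, 0, -15, 0, 0, 0, 0.5]]

```text
clock: 7.3
eef_pos: [465.8, 225.1, 199.2]
tcp_rot: [-3.142, -0.001, 1.411]
contact_force: [0.1, 0.5, -0.8]
opening: 0.109
```

Request:
jog_arm:
  series:
    - [[0, 0, 0, 0, 0, 0, 0.5], [0, 0, 0, 0, 0, 0, 0.5]]

```text
clock: 7.55
eef_pos: [465.1, 224.5, 196.1]
tcp_rot: [-3.14, 0.001, 1.411]
contact_force: [-0.7, 0.4, -1.3]
opening: 0.111
```

```bash
python3 -c "
from h import *
print(r.sense()['contact_force'],r.sense()['wrist_torque'])
f=shot('wrist','g2');shot('side','gs2')
cv2.imwrite('pics/g2c.png',cv2.resize(f[80:180,260:380],None,fx=6,fy=6,interpolation=cv2.INTER_CUBIC))
f=f[300:380,280:360]
cv2.imwrite('pics/g2d.png',cv2.resize(cv2.convertScaleAbs(f,alpha=1.3),None,fx=7,fy=7,interpolation=cv2.INTER_CUBIC))
"
```

```text
[-0.66334575  0.39431301 -1.31648317] [ 0.00108279 -0.04577987  0.00768595]
g2 7.55 [465.1 224.5 196.1] [-3.1396e+00  1.2000e-03  1.4109e+00] [-0.66  0.39 -1.32]
gs2 7.6 [465.  224.5 195.7] [-3.1391e+00  1.5000e-03  1.4109e+00] [ 0.01  0.73 -1.28]
```

View pics/g2c.png

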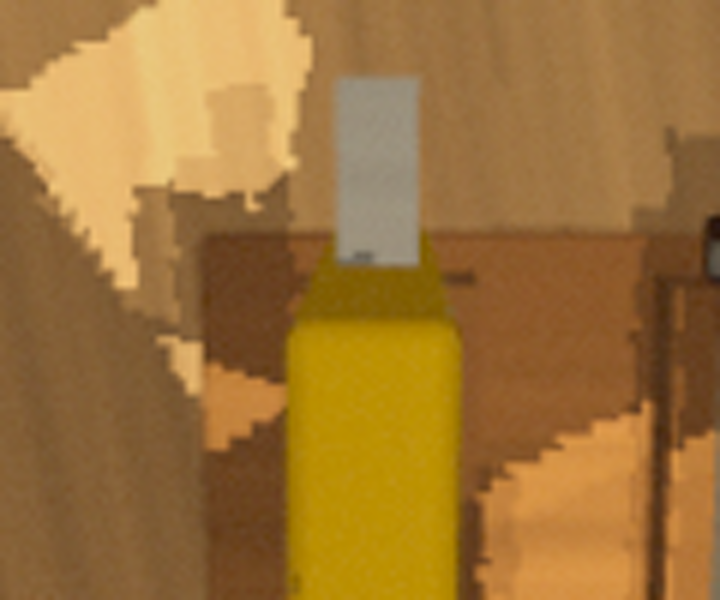

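View pics/g2d.png

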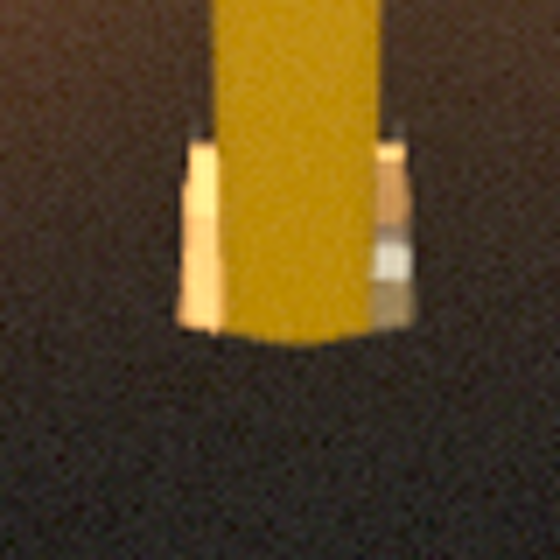

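View pics/gs2.png

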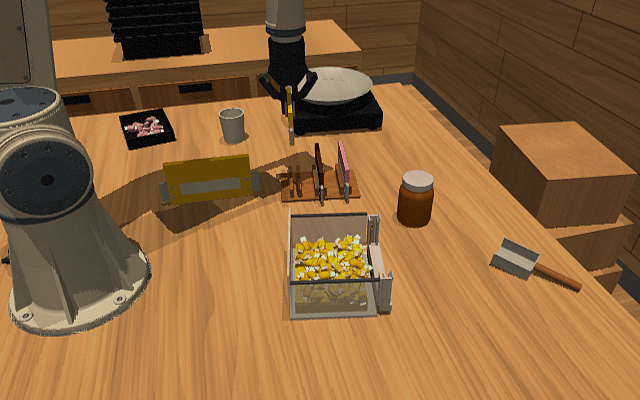

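```bash
cat > inhand.py <<'E'
from h import *
from frame import g
np.set_printoptions(suppress=True,precision=3)
def toolpts(L,q): # q: cx,cy,cz,pitch(deg),yaw(deg)
    L=np.atleast_2d(L).astype(float); T=np.c_[L[:,1],L[:,0],-L[:,2]]
    return R.from_euler('yz',[q[3],q[4]],degrees=True).apply(T)+q[:3]
I=(np.zeros(3),np.eye(3))
def fitp(o,fixp=None,q0=(0,0,-8,0,0)):
    L=[a for a,b in o];U=np.array([b for a,b in o])
    def f(q):
        q=np.array(q); 
        if fixp is not None: q=np.r_[q[:2],fixp,q[2:]]
        return (wproj(toolpts(L,q),I)-U).ravel()
    q0=np.array(q0,float)
    if fixp is not None: q0=np.r_[q0[:2],q0[3:]]
    s=least_squares(f,q0); return s.x,s.fun.reshape(-1,2)
if __name__=='__main__':
    G=g(260,80,6)
    o=[((-5,70,40),G(288,321)),((5,70,40),G(461,321)),((-3,84,4),G(334,77)),((3,84,4),G(420,77)),((-3,70,4),G(337,265)),((3,70,4),G(420,267))]
    for fx in (None,-8.5,-7,-10): 
        q,e=fitp(o,fx); print(fx,q); print(e.T)
E
python3 inhand.py
```

```text
None [-0.458 -2.608  0.448  0.011  0.37 ]
[[-0.164  0.933  0.348 -0.404 -0.27  -0.703]
 [-0.086  0.107  0.186  0.277 -0.119 -0.366]]
-8.5 [-0.317 -2.588 -1.186  0.338]
[[-1.315  2.115 -0.043 -0.053 -0.657 -0.338]
 [-0.322 -0.131 -0.508 -0.42   0.925  0.674]]
-7 [-0.342 -2.592 -0.984  0.344]
[[-1.11   1.904  0.026 -0.114 -0.59  -0.402]
 [-0.278 -0.087 -0.389 -0.301  0.74   0.49 ]]
-10 [-0.291 -2.584 -1.389  0.332]
[[-1.525  2.33  -0.112  0.01  -0.726 -0.273]
 [-0.367 -0.177 -0.627 -0.54   1.113  0.862]]
```

Plate lifted clear and level. It sits in the hand with its centre at the TCP, at (-0.5, -2.6, 0.4) mm in tool axes by camera. I'll carry it to above the bin.

```bash
python3 -c "
from h import *
import frame; print(frame.p[3])
plan((559.3,-139.3,192),1.374)"
```

```text
-0.20447786016471084
at [465.  224.5 195.6] shift cm [-34.41  15.1    0.38] rot deg [-0.15  0.1   2.11]
```

Request:
jog_arm:
  series:
    - [[-4, 1.8, 0, 0, 0, 0.5, 0.5], [-9, 4, 0, 0, 0, 0.8, 0.5], [-14, 6.2, 0, 0, 0, 1.2, 0.5], [-19, 8.4, 0, 0, 0, 1.6, 0.5], [-24, 10.6, 0, 0, 0, 2.1, 0.5]]

```text
clock: 8.28
eef_pos: [532.1, -30.5, 195.9]
tcp_rot: [-3.139, 0.0, 1.374]
contact_force: [0.8, 0.1, -0.4]
opening: 0.107
```

```bash
python3 -c "
from h import *
plan((559.3,-139.3,192),1.373)"
```

```text
at [532.1 -30.5 195.9] shift cm [-10.14   4.8    0.38] rot deg [-0.13  0.01  0.06]
```

Request:
jog_arm:
  series:
    - [[-4, 1.8, 0, 0, 0, 0, 0.5], [-8, 3.6, 1, 0, 0, 0, 0.5], [-10.2, 4.7, 2, 0, 0, 0, 0.5], [-10.2, 4.7, 2, 0, 0, 0, 0.5], [-10.2, 4.7, 2, 0, 0, 0, 0.5]]

```text
clock: 8.9
eef_pos: [558.1, -137.5, 176.4]
tcp_rot: [-3.14, -0.0, 1.374]
contact_force: [-0.1, -0.1, -1.9]
opening: 0.109
```

Request:
jog_arm:
  series:
    - [[0, 0, 0, 0, 0, 0, 0.5], [0, 0, 0, 0, 0, 0, 0.5]]

```text
clock: 9.15
eef_pos: [558.9, -137.3, 177.6]
tcp_rot: [3.141, -0.0, 1.375]
contact_force: [-0.3, 0.1, -1.1]
opening: 0.109
```

```bash
python3 -c "
from h import *
plan((559.3,-139.3,160),1.373)
f=shot('wrist','i1'); s=shot('scene','is1');t=shot('side','it1')
cv2.imwrite('pics/is1c.png',cv2.resize(s[100:280,160:360],None,fx=4,fy=3.3,interpolation=cv2.INTER_CUBIC))
cv2.imwrite('pics/it1c.png',cv2.resize(t[100:330,250:450],None,fx=4,fy=2.6,interpolation=cv2.INTER_CUBIC))
"
```

```text
at [ 558.9 -137.3  177.6] shift cm [-0.19  0.08  1.76] rot deg [ 0.02 -0.    0.13]
i1 9.15 [ 558.9 -137.3  177.6] [ 3.1412e+00 -1.0000e-04  1.3753e+00] [-0.32  0.05 -1.08]
is1 9.2 [ 558.9 -137.4  177.6] [ 3.1412 -0.      1.3752] [ 0.31  0.49 -1.61]
it1 9.25 [ 558.9 -137.6  177.6] [ 3.1411 -0.      1.3751] [ 0.06  0.23 -1.45]
```

View pics/i1.png

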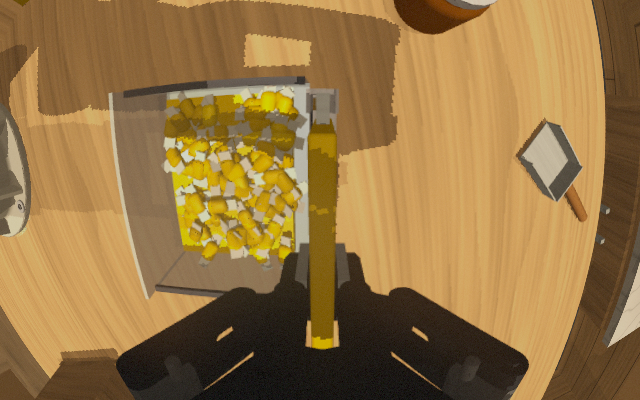

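View pics/is1c.png

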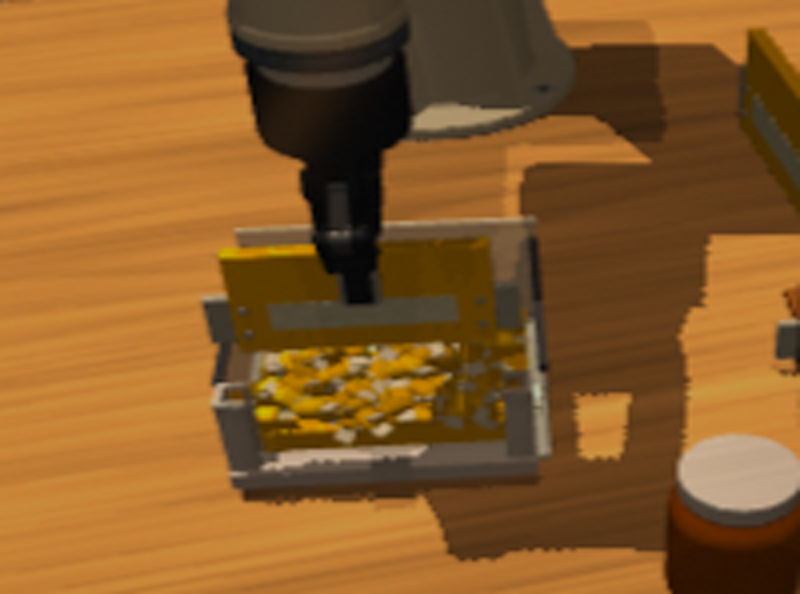

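View pics/it1c.png

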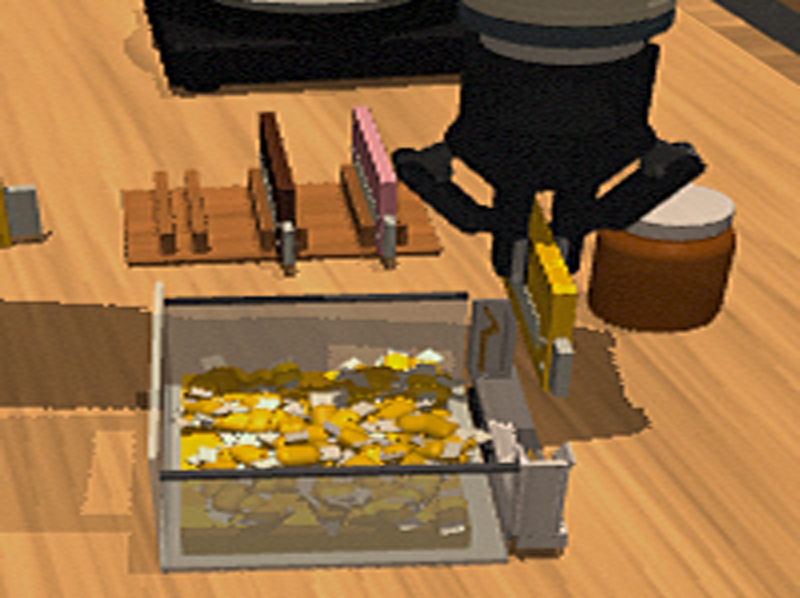

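Request:
jog_arm:
  series:
    - [[-0.2, 0.05, 2, 0, 0, 0.1, 0.5], [-0.2, 0.05, 3.7, 0, 0, 0.1, 0.5], [-0.2, 0.05, 3.7, 0, 0, 0.1, 0.5], [-0.2, 0.05, 3.7, 0, 0, 0.1, 0.5], [-0.2, 0.05, 3.7, 0, 0, 0.1, 0.5]]

```text
clock: 9.93
eef_pos: [559.4, -140.2, 140.9]
tcp_rot: [3.141, 0.0, 1.373]
contact_force: [-1.2, -0.3, -1.2]
opening: 0.116
```

```bash
python3 -c "
from h import *
plan((559.3,-139.3,140),1.373)
f=shot('wrist','i2'); s=shot('scene','is2');t=shot('side','it2')
cv2.imwrite('pics/i2c.png',cv2.resize(cv2.convertScaleAbs(f[60:160,270:390],alpha=1.4),None,fx=6,fy=6,interpolation=cv2.INTER_CUBIC))
cv2.imwrite('pics/is2c.png',cv2.resize(s[160:250,205:305],None,fx=6,fy=6,interpolation=cv2.INTER_CUBIC))
cv2.imwrite('pics/it2c.png',cv2.resize(t[180:320,340:420],None,fx=6,fy=4.2,interpolation=cv2.INTER_CUBIC))
"
```

```text
at [ 559.4 -140.2  140.9] shift cm [ 0.09 -0.02  0.09] rot deg [ 0.06  0.   -0.02]
i2 9.925 [ 559.4 -140.2  140.9] [3.1406 0.     1.3726] [-1.24 -0.28 -1.24]
is2 9.975 [ 559.3 -140.2  140.9] [3.1406 0.     1.3725] [-0.82  0.32 -0.52]
it2 10.025 [ 559.3 -140.2  140.8] [3.1407 0.     1.3726] [ 0.44  0.1  -0.53]
```

View pics/i2c.png

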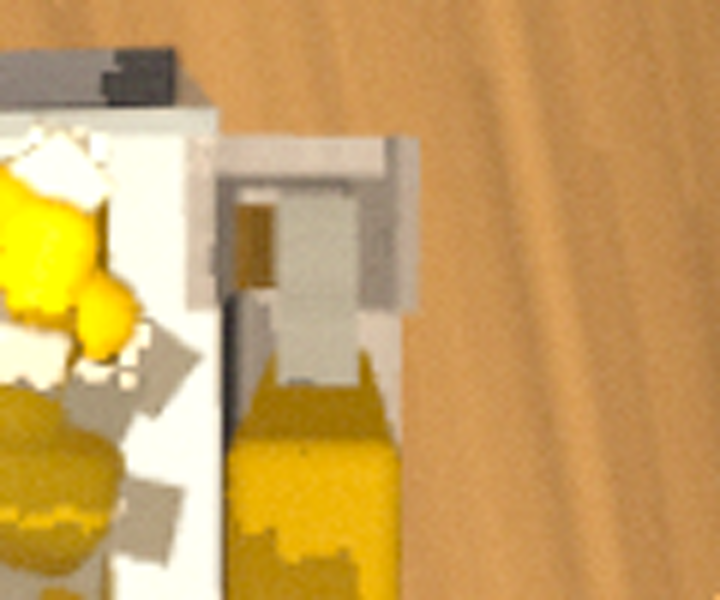

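View pics/is2c.png

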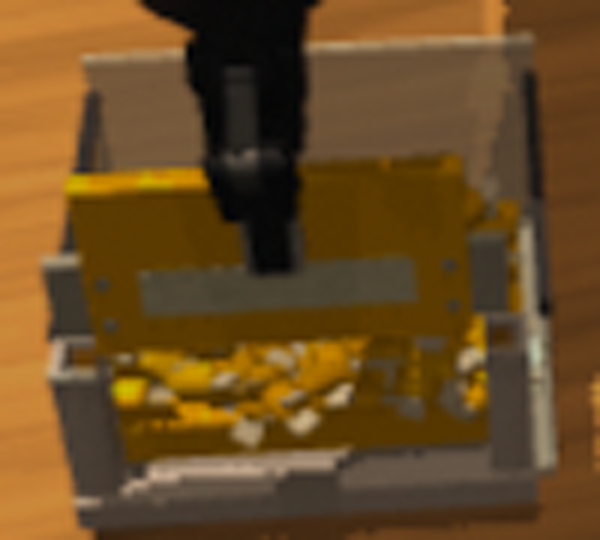

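View pics/it2c.png

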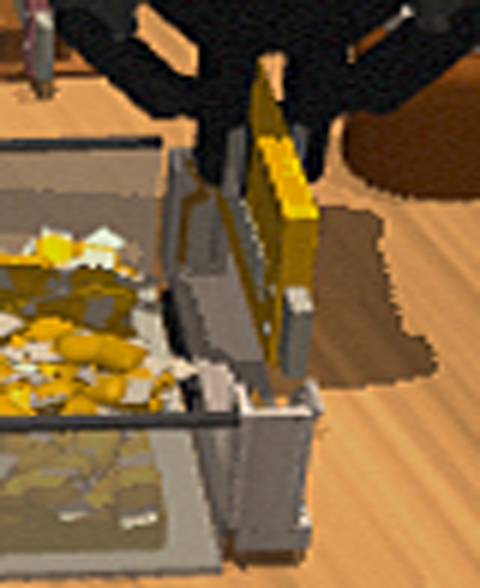

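```bash
cat > rel.py <<'E'
from inhand import *
def rel(G,platept,frpt,zt,yaw0=0):
    # plate fit with cz, pitch fixed from earlier; frame fit with z above known
    q,e=fitp(platept,0.45); print('plate in tool cx,cy,pitch,yaw',q,abs(e).max())
    L=[a for a,b in frpt];U=np.array([b for a,b in frpt])
    # frame sill middle in tool: (fx,fy), z fixed = zt (tool z of sill top)
    def f(p): 
        T=np.array([[l[1],l[0],-l[2]] for l in L],float); T=R.from_euler('z',q[3],degrees=True).apply(T)+[p[0],p[1],zt]
        return (wproj(T,I)-U).ravel()
    s=least_squares(f,[0,0]); print('frame in tool',s.x,'res',s.fun.reshape(-1,2).T)
    print('plate rel frame: y',q[0]-s.x[0],'x',q[1]-s.x[1])
E
python3 - <<'E'
from rel import *
G=g(270,60,6)
pp=[((-5,70,40),G(228,437)),((5,70,40),G(402,440)),((-3,84,4),G(275,190)),((3,84,4),G(358,192)),((-3,70,4),G(277,384)),((3,70,4),G(358,385))]
fp=[((-10,86,66),G(217,178)),((7,86,68),G(386,178)),((-10,72,66),G(213,308))]
for zs in (25,27,29): rel(G,pp,fp,140.9-zs)
E
```

```text
plate in tool cx,cy,pitch,yaw [-0.224 -2.807  0.238  0.52 ] 0.7283875955042731
frame in tool [ 0.402 -2.939] res [[-0.124 -0.338  0.473]
 [-0.302 -0.179  0.479]]
plate rel frame: y -0.6252161584614625 x 0.1318183787352889
plate in tool cx,cy,pitch,yaw [-0.224 -2.807  0.238  0.52 ] 0.7283875955042731
frame in tool [ 0.4   -2.898] res [[-0.224 -0.142  0.374]
 [-0.38  -0.255  0.636]]
plate rel frame: y -0.6240656098504869 x 0.09059923984689
plate in tool cx,cy,pitch,yaw [-0.224 -2.807  0.238  0.52 ] 0.7283875955042731
frame in tool [ 0.399 -2.857] res [[-0.325  0.059  0.273]
 [-0.459 -0.333  0.796]]
plate rel frame: y -0.6229054160785662 x 0.04939959674833938
```

Request:
jog_arm:
  series:
    - [[0.06, -0.02, 0.5, 0, 0, 0, 0.5], [0.06, -0.02, 1, 0, 0, 0, 0.5], [0.06, -0.02, 1.4, 0, 0, 0, 0.5], [0.06, -0.02, 1.7, 0, 0, 0, 0.5], [0.06, -0.02, 1.9, 0, 0, 0, 0.5]]

```text
clock: 10.7
eef_pos: [558.7, -139.5, 121.0]
tcp_rot: [-3.141, -0.0, 1.372]
contact_force: [-0.5, 0.1, -1.1]
opening: 0.111
```

```bash
python3 -c "
from h import *
print(r.sense()['contact_force'],r.sense()['wrist_torque'])
f=shot('wrist','i3');t=shot('side','it3')
print(tcp()[0],r.sense()['contact_force'],r.sense()['wrist_torque'])
cv2.imwrite('pics/i3c.png',cv2.resize(cv2.convertScaleAbs(f[60:160,270:390],alpha=1.4),None,fx=6,fy=6,interpolation=cv2.INTER_CUBIC))
cv2.imwrite('pics/it3c.png',cv2.resize(t[180:320,340:420],None,fx=6,fy=4.2,interpolation=cv2.INTER_CUBIC))
"
```

```text
[-0.4965408   0.06990927 -1.11617753] [-0.00535139  0.01270051 -0.03521422]
i3 10.7 [ 558.7 -139.5  121. ] [-3.1413 -0.      1.3725] [-0.5   0.07 -1.12]
it3 10.75 [ 558.7 -139.5  120.8] [-3.1411 -0.      1.3725] [-0.2  -0.44 -0.39]
[ 558.72344245 -139.49933416  121.04788286] [ 0.3082317   0.51369037 -1.31149971] [ 0.03372959  0.03790863 -0.00165077]
```

View pics/i3c.png

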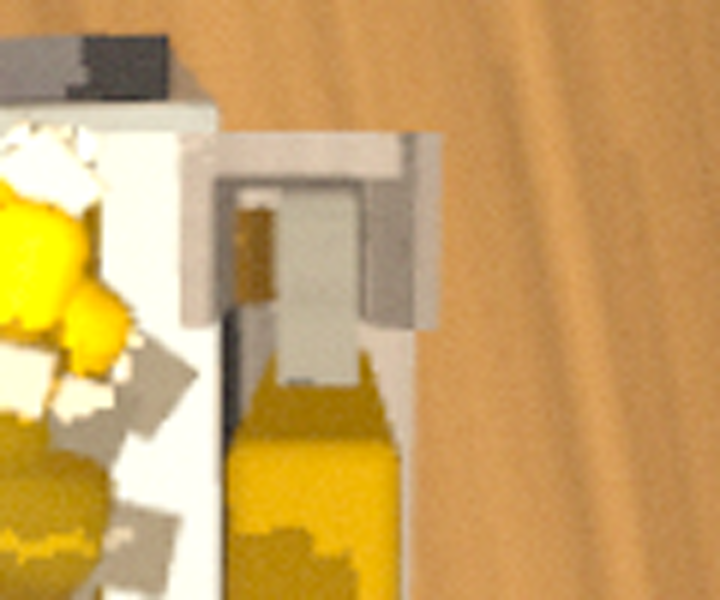

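View pics/it3c.png

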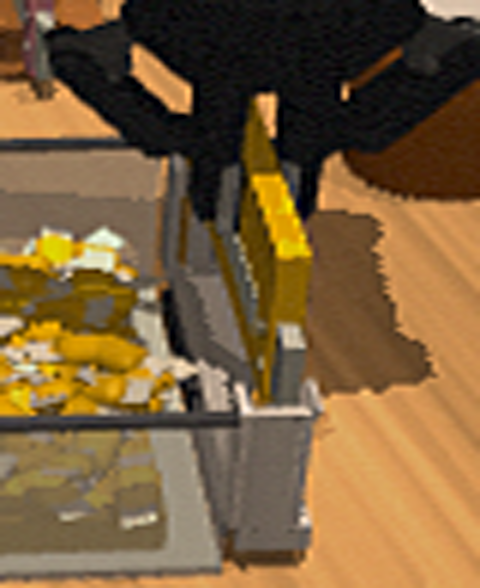

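Request:
jog_arm:
  series:
    - [[0, 0.05, 0.2, 0, 0, 0, 0.5], [0, 0.05, 0.4, 0, 0, 0, 0.5], [0, 0.05, 0.6, 0, 0, 0, 0.5], [0, 0.05, 0.7, 0, 0, 0, 0.5], [0, 0.05, 0.8, 0, 0, 0, 0.5]]

```text
clock: 11.42
eef_pos: [559.3, -139.6, 113.3]
tcp_rot: [-3.142, -0.0, 1.372]
contact_force: [-0.9, 0.7, 0.3]
opening: 0.113
```

Request:
jog_arm:
  series:
    - [[0, 0, 0.1, 0, 0, 0, 0.5], [0, 0, 0.2, 0, 0, 0, 0.5], [0, 0, 0.3, 0, 0, 0, 0.5]]

```text
clock: 11.8
eef_pos: [559.6, -139.6, 110.6]
tcp_rot: [3.141, -0.0, 1.372]
contact_force: [-2.5, 0.9, 5.0]
opening: 0.114
```

```bash
python3 -c "
from h import *
print(tcp()[0],r.sense()['contact_force'],r.sense()['wrist_torque'])
f=shot('wrist','i4');t=shot('side','it4')
print(tcp()[0],r.sense()['contact_force'],r.sense()['wrist_torque'])
cv2.imwrite('pics/i4c.png',cv2.resize(cv2.convertScaleAbs(f[60:160,270:390],alpha=1.4),None,fx=6,fy=6,interpolation=cv2.INTER_CUBIC))
cv2.imwrite('pics/it4c.png',cv2.resize(t[180:320,340:420],None,fx=6,fy=4.2,interpolation=cv2.INTER_CUBIC))
"
```

```text
[ 559.55463159 -139.64478786  110.60027121] [-2.48745466  0.89855148  4.9815428 ] [-0.02215765  0.45105352 -0.43124854]
i4 11.8 [ 559.6 -139.6  110.6] [ 3.1411 -0.      1.3724] [-2.49  0.9   4.98]
it4 11.85 [ 559.5 -139.6  110.5] [ 3.1411 -0.      1.3724] [-1.08  0.6   4.44]
[ 559.56062758 -139.6397687   110.51537508] [-0.99286486  1.15250959  4.23563627] [ 0.0038888   0.39600503 -0.39220859]
```

View pics/i4c.png

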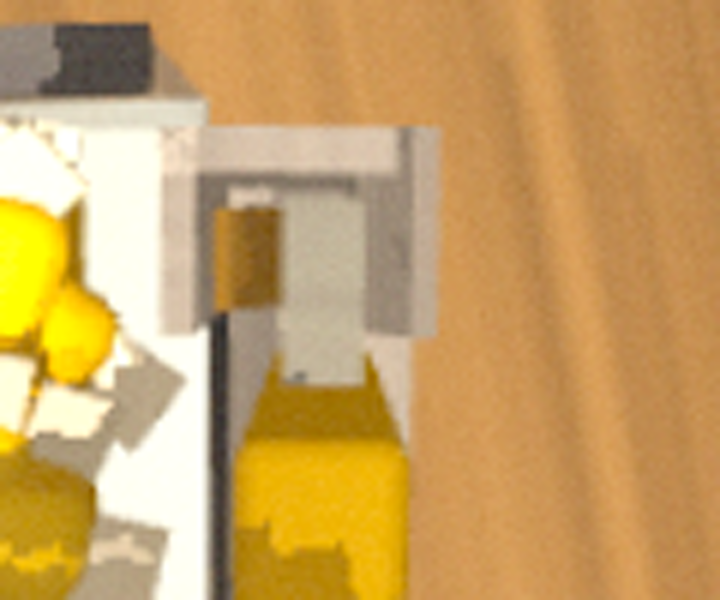

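View pics/it4c.png

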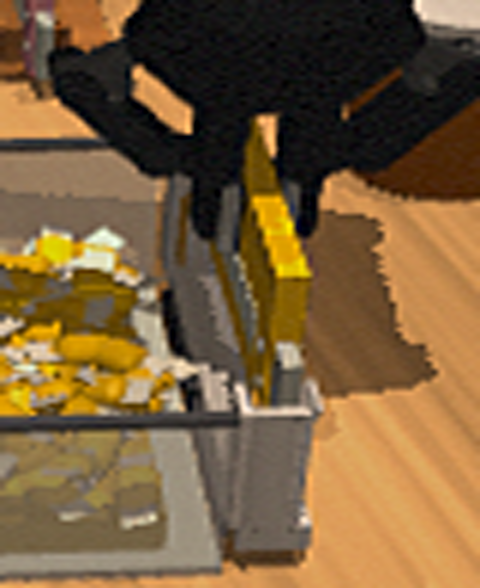

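Request:
jog_arm:
  series:
    - [[0, 0, 0.1, 0, 0, 0, 0.5], [0, 0, 0.2, 0, 0, 0, 0.5]]

```text
clock: 12.15
eef_pos: [559.5, -139.7, 108.4]
tcp_rot: [3.141, 0.0, 1.372]
contact_force: [-2.7, 0.3, 5.8]
opening: 0.112
```

```bash
python3 -c "
from h import *
print(r.sense()['wrist_torque'])"
```

```text
[ 0.05953744  0.30178526 -0.43191674]
```

Request:
jog_arm:
  series:
    - [[0, -0.03, 0, 0, 0, 0.4, 0.5], [0, -0.03, 0.1, 0, 0, 0.4, 0.5], [0, -0.03, 0.2, 0, 0, 0.4, 0.5]]

```text
clock: 12.52
eef_pos: [559.5, -139.7, 106.7]
tcp_rot: [3.141, 0.0, 1.366]
contact_force: [-1.7, -0.0, 6.6]
opening: 0.114
```

```bash
python3 -c "
from h import *
print(r.sense()['wrist_torque'])"
```

```text
[ 0.04223045  0.28471869 -0.08342689]
```

Forces and torque are balanced. I'll go on down in small steps.

Request:
jog_arm:
  series:
    - [[0, 0, 0.1, 0, 0, 0, 0.5], [0, 0, 0.2, 0, 0, 0, 0.5], [0, 0, 0.25, 0, 0, 0, 0.5]]

```text
clock: 12.9
eef_pos: [559.4, -139.7, 103.8]
tcp_rot: [3.141, 0.0, 1.366]
contact_force: [0.1, 0.6, 3.6]
opening: 0.107
```

```bash
python3 -c "
from h import *
print(r.sense()['wrist_torque'])
f=shot('wrist','i5');t=shot('side','it5')
cv2.imwrite('pics/i5c.png',cv2.resize(cv2.convertScaleAbs(f[60:160,270:390],alpha=1.4),None,fx=6,fy=6,interpolation=cv2.INTER_CUBIC))
cv2.imwrite('pics/it5c.png',cv2.resize(t[180:320,340:420],None,fx=6,fy=4.2,interpolation=cv2.INTER_CUBIC))
"
```

```text
[-0.06444128 -0.13198216 -0.07397824]
i5 12.9 [ 559.4 -139.7  103.8] [3.1408e+00 1.0000e-04 1.3657e+00] [0.13 0.56 3.57]
it5 12.95 [ 559.4 -139.6  103.7] [3.1409e+00 1.0000e-04 1.3657e+00] [ 1.27 -0.03  3.15]
```

View pics/i5c.png

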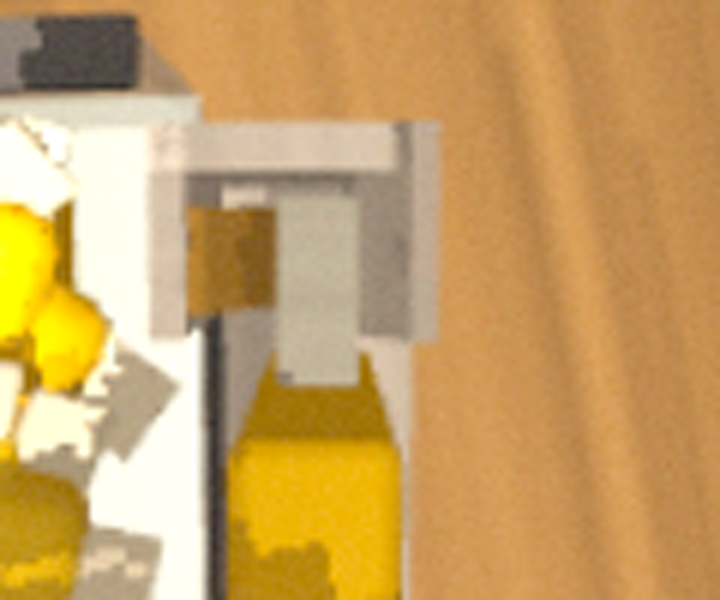

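View pics/it5c.png

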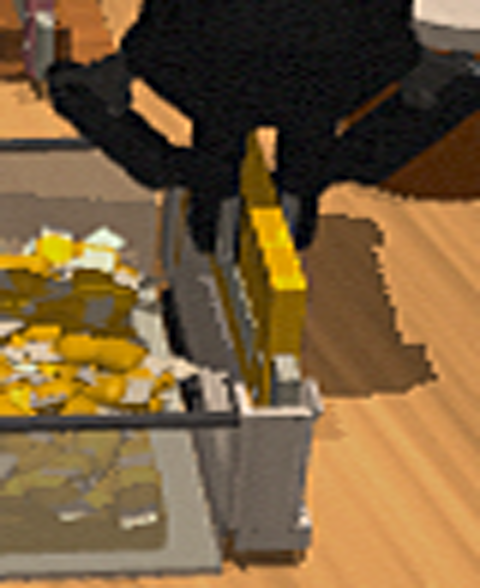

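Request:
jog_arm:
  series:
    - [[0, 0, 0.25, 0, 0, 0, 0.5], [0, 0, 0.5, 0, 0, 0, 0.5], [0, 0, 0.75, 0, 0, 0, 0.5], [0, 0, 1.0, 0, 0, 0, 0.5]]

```text
clock: 13.5
eef_pos: [559.4, -139.6, 93.7]
tcp_rot: [3.141, 0.0, 1.366]
contact_force: [3.5, -0.6, 2.6]
opening: 0.111
```

Request:
jog_arm:
  series:
    - [[0, 0, 0.25, 0, 0, 0, 0.5], [0, 0, 0.5, 0, 0, 0, 0.5], [0, 0, 0.75, 0, 0, 0, 0.5], [0, 0, 1.0, 0, 0, 0, 0.5]]

```text
clock: 14.0
eef_pos: [559.3, -139.6, 83.7]
tcp_rot: [3.141, 0.0, 1.366]
contact_force: [3.9, -1.5, 2.3]
opening: 0.112
```

```bash
python3 -c "
from h import *
print(r.sense()['wrist_torque'])"
```

```text
[-0.16769813 -0.75309502 -0.11308835]
```

Request:
jog_arm:
  series:
    - [[0, 0.05, 0.25, 0, 0, 0, 0.5], [0, 0.05, 0.5, 0, 0, 0, 0.5], [0, 0.05, 0.75, 0, 0, 0, 0.5], [0, 0.05, 0.9, 0, 0, 0, 0.5]]

```text
clock: 14.5
eef_pos: [559.4, -139.6, 74.5]
tcp_rot: [-3.141, -0.0, 1.366]
contact_force: [3.1, -0.3, 2.6]
opening: 0.112
```

Request:
jog_arm:
  series:
    - [[0, 0.03, 0.1, 0, 0, 0, 0.5], [0, 0.03, 0.2, 0, 0, 0, 0.5]]

```text
clock: 14.75
eef_pos: [559.5, -139.6, 72.6]
tcp_rot: [-3.141, -0.0, 1.366]
contact_force: [2.1, -0.6, 2.8]
opening: 0.109
```

Request:
jog_arm:
  series:
    - [[0, 0, 0.1, 0, 0, 0, 0.5], [0, 0, 0.15, 0, 0, 0, 0.5]]

```text
clock: 15.0
eef_pos: [559.5, -139.6, 71.1]
tcp_rot: [-3.141, -0.0, 1.366]
contact_force: [1.4, -0.1, 4.0]
opening: 0.116
```

```bash
python3 -c "
from h import *
print(r.sense()['wrist_torque'])"
```

```text
[-0.06559089 -0.06114029 -0.12511349]
```

Request:
jog_arm:
  series:
    - [[0, 0, 0.1, 0, 0, 0, 0.5], [0, 0, 0.1, 0, 0, 0, 0.5]]

```text
clock: 15.25
eef_pos: [559.4, -139.6, 69.8]
tcp_rot: [-3.141, 0.0, 1.366]
contact_force: [2.4, 0.4, -2.0]
opening: 0.107
```

Request:
jog_arm:
  series:
    - [[0, 0, 0.1, 0, 0, 0, 0.5], [0, 0, 0.1, 0, 0, 0, 0.5]]

```text
clock: 15.5
eef_pos: [559.5, -139.6, 68.9]
tcp_rot: [-3.141, -0.0, 1.366]
contact_force: [1.6, -1.6, -3.9]
opening: 0.109
```

Request:
jog_arm:
  series:
    - [[0, 0, 0.1, 0, 0, 0, 0.5], [0, 0, 0.1, 0, 0, 0, 0.5]]

```text
clock: 15.75
eef_pos: [559.4, -139.6, 68.1]
tcp_rot: [-3.141, -0.0, 1.366]
contact_force: [-0.1, -0.3, -2.2]
opening: 0.107
```

The clips appear to have snapped in: the force flipped from +4 to about -4 N. I'll press on gently to feel the sill.

Request:
jog_arm:
  series:
    - [[0, 0, 0.1, 0, 0, 0, 0.5], [0, 0, 0.1, 0, 0, 0, 0.5]]

```text
clock: 16.0
eef_pos: [559.5, -139.7, 67.7]
tcp_rot: [-3.141, 0.0, 1.366]
contact_force: [-2.5, -0.7, 4.7]
opening: 0.106
```

Request:
jog_arm:
  series:
    - [[0, 0, 0.05, 0, 0, 0, 0.5], [0, 0, 0.05, 0, 0, 0, 0.5]]

```text
clock: 16.25
eef_pos: [559.6, -139.8, 67.6]
tcp_rot: [-3.141, 0.0, 1.366]
contact_force: [-4.0, -0.2, 10.7]
opening: 0.108
```

```bash
python3 -c "
from h import *
print(r.sense()['wrist_torque'])
f=shot('wrist','k1');t=shot('side','kt1');s=shot('scene','ks1')
cv2.imwrite('pics/k1c.png',cv2.resize(cv2.convertScaleAbs(f[60:160,270:390],alpha=1.4),None,fx=6,fy=6,interpolation=cv2.INTER_CUBIC))
cv2.imwrite('pics/kt1c.png',cv2.resize(t[180:320,340:420],None,fx=6,fy=4.2,interpolation=cv2.INTER_CUBIC))
cv2.imwrite('pics/ks1c.png',cv2.resize(s[160:250,205:305],None,fx=6,fy=6,interpolation=cv2.INTER_CUBIC))
"
```

```text
[ 0.15855476  0.74189649 -0.02377995]
k1 16.25 [ 559.6 -139.8   67.6] [-3.1412e+00  1.0000e-04  1.3655e+00] [-3.98 -0.21 10.66]
kt1 16.3 [ 559.6 -139.8   67.7] [-3.1412e+00  1.0000e-04  1.3656e+00] [-4.23  1.09  9.53]
ks1 16.35 [ 559.6 -139.7   67.6] [-3.1412e+00  1.0000e-04  1.3656e+00] [-3.63  0.5   9.74]
```

View pics/k1c.png

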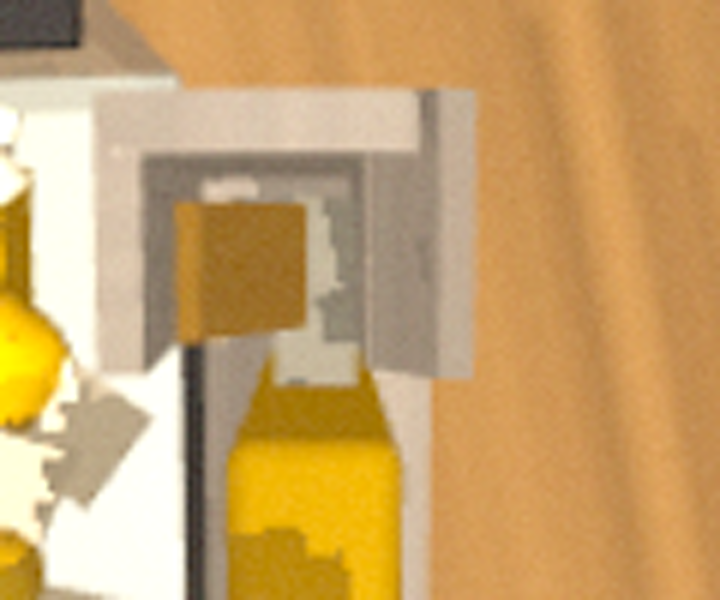

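View pics/ks1c.png

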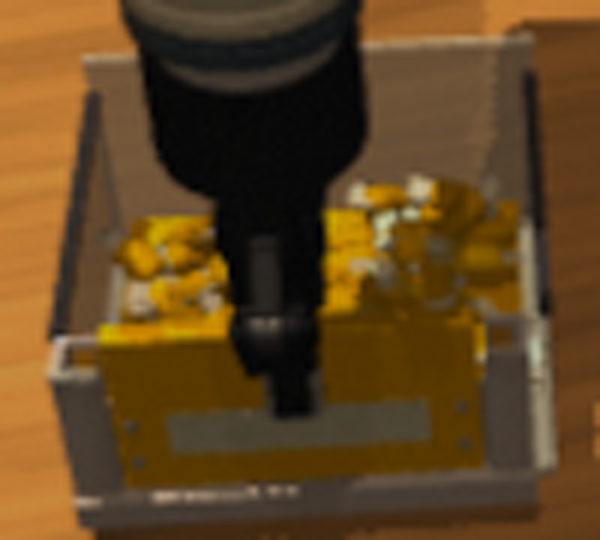

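Request:
jog_arm:
  series:
    - [[0, -0.04, -0.05, 0, 0, 0, 0.5], [0, -0.04, -0.05, 0, 0, 0, 0.5]]

```text
clock: 16.65
eef_pos: [559.5, -139.7, 67.7]
tcp_rot: [3.141, 0.0, 1.366]
contact_force: [-1.9, -0.3, 6.7]
opening: 0.108
```

View pics/kt1c.png

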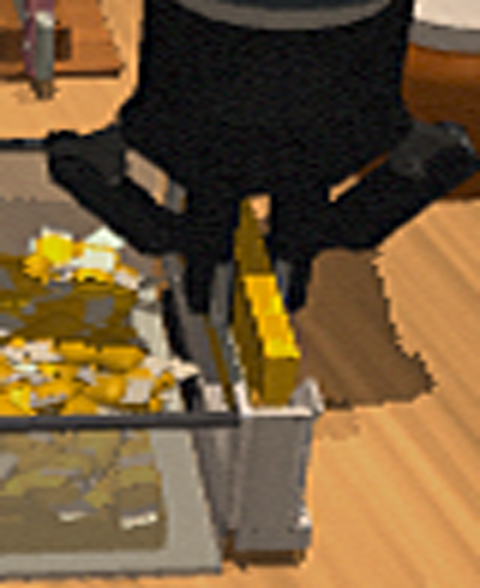

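Now release.

Request:
jog_arm:
  series:
    - [[0, 0, -0.03, 0, 0, 0, 1.5], [0, 0, -0.03, 0, 0, 0, 2], [0, 0, -0.03, 0, 0, 0, 2.5], [0, 0, -0.03, 0, 0, 0, 3]]

```text
clock: 17.15
eef_pos: [559.4, -139.6, 67.5]
tcp_rot: [-3.141, -0.0, 1.366]
contact_force: [1.4, -0.5, -0.0]
opening: 0.353
```

Request:
jog_arm:
  series:
    - [[0, 0, -1, 0, 0, 0, 3], [0, 0, -4, 0, 0, 0, 3], [0, 0, -8, 0, 0, 0, 3], [0, 0, -12, 0, 0, 0, 3], [0, 0, -12, 0, 0, 0, 3]]

```text
clock: 17.77
eef_pos: [561.6, -140.2, 191.7]
tcp_rot: [3.135, 0.0, 1.366]
contact_force: [0.6, -0.7, 0.1]
opening: 0.35
```

Request:
jog_arm:
  series:
    - [[-4, 0, 0, 0, 0, 0, 3], [-8, 0, 0, 0, 0, 0, 3], [-8, 0, 0, 0, 0, 0, 3], [-8, 0, 0, 0, 0, 0, 3]]

```text
clock: 18.27
eef_pos: [542.8, -217.6, 187.1]
tcp_rot: [-3.141, -0.001, 1.365]
contact_force: [0.1, 0.6, 0.0]
opening: 0.352
```

```bash
python3 -c "
from h import *
f=shot('wrist','z1');t=shot('side','zt1');s=shot('scene','zs1')
L=[[-10,86,66],[-10,-86,66]]
out=[]
for q in wproj(place(L,[557.1,-139.3,27.2,-.2045]),pose('z1')):
    u,v=(q-[25,25]).astype(int);v=max(v,0);out.append(cv2.resize(cv2.convertScaleAbs(f[v:v+55,u:u+55],alpha=1.5),(396,396),interpolation=cv2.INTER_CUBIC));print(u,v)
cv2.imwrite('pics/z1c.png',np.hstack(out))
cv2.imwrite('pics/zt1c.png',cv2.resize(t[180:320,340:420],None,fx=6,fy=4.2,interpolation=cv2.INTER_CUBIC))
cv2.imwrite('pics/zs1c.png',cv2.resize(s[160:250,205:305],None,fx=6,fy=6,interpolation=cv2.INTER_CUBIC))
"
```

```text
z1 18.275 [ 542.8 -217.6  187.1] [-3.1407e+00 -5.0000e-04  1.3648e+00] [0.12 0.57 0.03]
zt1 18.325 [ 542.9 -217.3  187.2] [-3.1408e+00 -4.0000e-04  1.3656e+00] [ 0.48  0.28 -0.53]
zs1 18.375 [ 543.  -217.1  187.3] [-3.1410e+00 -4.0000e-04  1.3661e+00] [ 1.39 -0.16 -0.08]
283 0
285 181
```

View pics/z1.png

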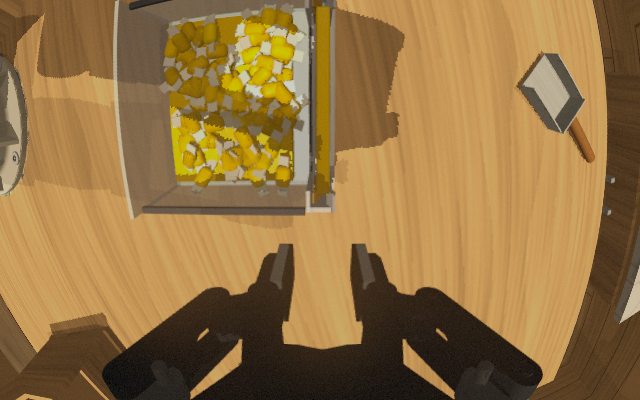

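View pics/z1c.png

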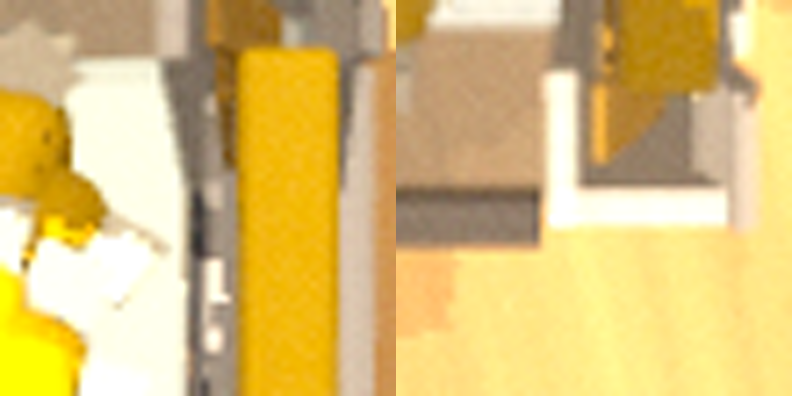

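View pics/zs1c.png

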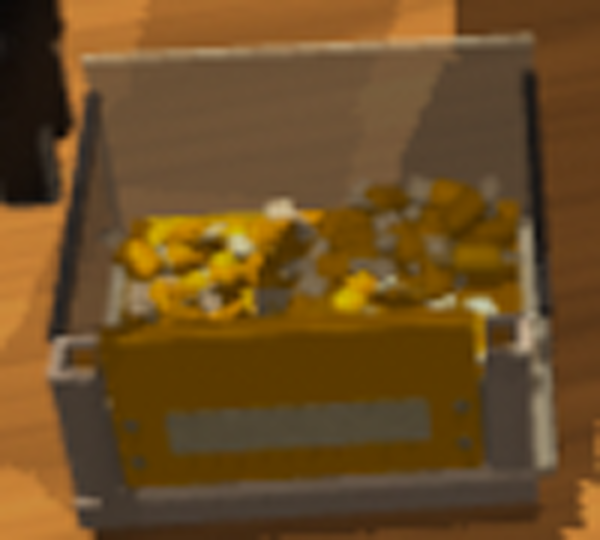

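View pics/zt1.png

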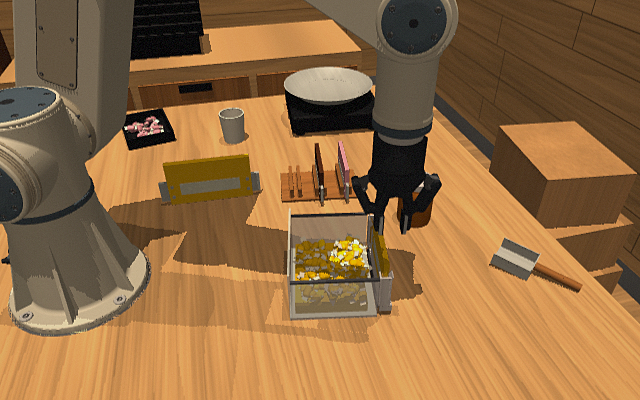

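Request:
jog_arm:
  series:
    - [[-4, 0, -1, 0, 0, 0, 3], [-8, 0, -1, 0, 0, 0, 3], [-8, 0, -1, 0, 0, 0, 3], [-8, 0, -1, 0, 0, 0, 3], [-8, 0, -1, 0, 0, 0, 3]]

```text
clock: 19.05
eef_pos: [527.0, -295.1, 197.4]
tcp_rot: [-3.141, -0.0, 1.367]
contact_force: [-0.1, -0.0, -0.4]
opening: 0.35
```

```bash
python3 -c "
from h import *
f=shot('wrist','z2')
L=[[-10,86,66],[-10,-79,66]]
out=[]
for q in wproj(place(L,[557.1,-139.3,27.2,-.2045]),pose('z2')):
    u,v=(q-[18,20]).astype(int);v=max(v,0);out.append(cv2.resize(cv2.convertScaleAbs(f[v:v+44,u:u+44],alpha=1.4),(396,396),interpolation=cv2.INTER_CUBIC));print(u,v)
cv2.imwrite('pics/z2c.png',np.hstack(out))
"
```

```text
z2 19.05 [ 527.  -295.1  197.4] [-3.1412e+00 -4.0000e-04  1.3667e+00] [-0.14 -0.05 -0.41]
292 0
291 79
```

View pics/z2c.png

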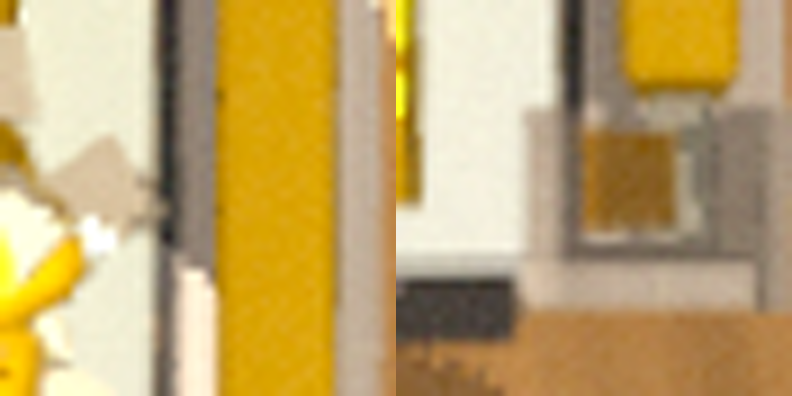

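The right clip's brass also overlaps the ear top by about half its thickness, as on the left. The plate is seated, the rack and jar are untouched and the gripper is free.

```bash
python3 -c "
from h import *
print(r.sense()['contact_force'],r.sense()['clock']); print(r.sign_off())"
```

```text
[-0.30994652 -0.77780733  0.12245617] 19.1
the job is handed in; nothing more can be done
None
```

The yellow plate is in the posts at the bin's open front, and I handed the job in at 19.1 s. Sign-off gives no verdict, so what follows rests on my own checks.

**What I did:** I took the plate from the rack's rearmost groove, leaving the larger yellow board standing elsewhere alone. I lined its ears up with the slots using the wrist camera and lowered it in small, force-watched steps. After letting go I backed the gripper clear.

**Last checks:**
- **Clips:** The wrist images show the brass lying over the top of both ears. As it went in, the vertical reading also dropped from about +4 to −4 N, as expected when the clips snap.
- **Sill:** I stopped at the sharp rise in force, about 12 N with the plate's weight allowed for. Home height came out near 67.6 mm at the plate's centre, so the frame sits about 3.6 mm high.
- **Alignment:** The plate looks level and in line in the scene view, but I did not measure its final tilt.
- **Other things:** The brown and pink plates stand in the rack and the jar is in place. The gripper reads under 1 N and touches nothing.

**Disagreement:** The wrist camera put the plate about 2.6 mm off the jaw centre, which is probably calibration error. I aligned plate and frame in the same images so that error cancelled out.

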